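# Stack a safe-lock wheel pack and weight it down

## Robot

A 7-joint arm with a two-finger parallel gripper is mounted at the origin on the work surface. World frame = base frame: x ahead of the robot, y to its left, z up, the work surface at z = 0. Lengths are in m, angles in rad, forces in N, time in s.
With the tool pointing down it reaches from about 0.425 to 0.875 m from the base axis. Payload 4.7 kg.
Tool frame: the origin (TCP) lies midway between the tips of the shut fingers; the grasp point (between the pads) lies 19 mm behind it; x points along the fingers, y is the direction in which the jaws open and shut, and the axes are right-handed (so a half turn about x gives the same grasp; the last joint's range is limited). The gripper opens to 87 mm and grips with 3 to 60 N. Pads are 19 mm wide; open, the fingers measure 117 mm over their backs; the gripper's body (75 mm by 190 mm) begins 51 mm behind the grasp point.
Start: joints at [-1.156, 0.321, -0.07, 1.45, 0.023, 1.371, -0.057], TCP at [0.254, 0.598, 0.223] pointing down, gripper open.
Joint ranges: [-2.86, 2.86], [-0.3, 2.09], [-1.38, 1.24], [0.06, 2.45], [-1.56, 4.7], [0.09, 2.05], [-2.69, 2.69]. Speed limits (rad/s): [2.57, 2.57, 3.14, 3.14, 3.14, 3.14, 3.14].

## Interface

Orientations are given as a unit quaternion [x, y, z, w].
In Python, from workcell import manip gives the robot as it stands.
- The arm moves only by the shell command python3 -m inch 'ROWS' [FORCE]. ROWS is JSON, a list of rows, each an object of numbers: "tx", "ty", "tz": the shift along the world's x, y, z in m; "rx", "ry", "rz": the turn, a rotation vector about the world's x, y, z in degrees; "jaw": the finger opening in m, from 0 to 0.087. A call has 1 to 8 rows; each row shifts and turns the pose as measured when the row begins; what a row does not reach is not made up. A row lasts 1/10 s, in which the tool goes at most 50 mm and 8.59 degrees, less where a joint would pass 70% of its speed; a pose out of reach is approached as far as the arm can. A call with a gripper value outside its range is refused whole. The fingers move at their own pace and stop on an object; FORCE is the grip in N (left out, the last holds). Time passes only in rows, so rows that do not move let the fingers close. It gives the time, the measured TCP pose, the force and the opening at its end, in the units of the state.
- manip.sense(): the state, without advancing time (a new reading comes with each control period).
- manip.get_image(name): name is "scene" or "top" or "wrist"; returns (picture, depth): 480x640x3 uint8, red, green, blue; 480x640 float32, m along the optical axis (not along the pixel's ray), 0 where there is no reading.
- manip.camera_model(name): a dict with "fov_y" (degrees; the focal length in pixels is half the picture's height over the tangent of half this angle, whatever the lens; pixels are square), "cx", "cy" (the principal point, pixels), "R" (3x3) and "t" (3): a world point X has camera coordinates R X + t. Camera axes: x right, y down, z forward; pixel columns grow to the right and rows downward; lengths in m; the calibration is good to about 2 mm. The wrist camera is an equidistant fisheye: a pixel r from the principal point sees the ray r / f radians off the axis. A picture is of the moment at which its call begins: read the wrist's pose just before it. camera_model takes no time and is no camera call; for the wrist camera it gives the pose at the moment of the call.
- manip.job_done(): hands the job in, once; it reports no verdict.
The state is a dict: "t": time; "joint_positions": joint angles; "qvel": joint speeds; "joint_efforts": joint torques, N m; "ee_pos": TCP position; "eef_rot": TCP orientation; "contact_force": force on the tool from outside, world axes, zero at the start; "wrist_torque": the same for the moment, N m; "opening": opening from 0.0 (shut) to 1.0 (fully open).
Only numpy, scipy, OpenCV 4.12 (cv2) and the standard library are available. Lean on these libraries where they do the work, as an engineer would, in place of code of your own. Each camera call takes 0.05 s, during which the arm holds its last target.

## Task

Build the room-safe lock's wheel pack: layer all the loose brass wheels flat on the round steel assembly plate, well centred on it, from the largest at the bottom to the smallest on top. Then lift the bail-handled steel weight up and off its double hook and set it upright and centred on top of the pack, without shoving the key stand, lock module, spring latch or screw tin about.

Things in the scene. Friction and masses are not known exactly. Their poses are not given: they have to be found in the camera images.
- wheel_a: flat plain brass lock wheel, diameter 70 mm, 18 mm thick, flat above and below (the dark bore is only surface). Starts lying flat on the work surface on the robot's left; may be absent. Origin: centre of its underside; z is its axis, up
- wheel_b: flat plain brass lock wheel, diameter 63 mm, 18 mm thick, flat above and below (the dark bore is only surface). Starts lying flat on the work surface on the robot's left; may be absent. Origin: centre of its underside; z is its axis, up
- wheel_c: flat plain brass lock wheel, diameter 56 mm, 18 mm thick, flat above and below (the dark bore is only surface). Starts lying flat on the work surface on the robot's left; may be absent. Origin: centre of its underside; z is its axis, up
- wheel_d: flat plain brass lock wheel, diameter 49 mm, 18 mm thick, flat above and below (the dark bore is only surface). Starts lying flat on the work surface on the robot's left; may be absent. Origin: centre of its underside; z is its axis, up
- wheel_e: flat plain brass lock wheel, diameter 42 mm, 18 mm thick, flat above and below (the dark bore is only surface). Starts lying flat on the work surface on the robot's left; may be absent. Origin: centre of its underside; z is its axis, up
- plate_centre (a point): centre of the top face of the fixed round steel assembly plate (diameter 130 mm, 8 mm thick, scribed with a centred ring of 75 mm diameter)
- weight: steel weight, 0.6 kg: a disc of 90 mm diameter, 16 mm thick, with an upright bail. The level top bar of the bail runs along the weight's y: 88 mm long, 12 mm wide (x), from 76 to 90 mm above the underside; 8 mm side posts at y = +-40 mm. Starts hanging by the bar on the double hook. Origin: centre of the underside; z up
- weight_bar (a point): middle of the weight's bail bar, 83 mm above the weight's underside
- hook_stand: fixed dark steel stand, foot 140 x 120 x 8 mm. Two level prongs (8 mm square, tops 165 mm up, at y = +-28 mm) reach to its -x from 12 mm posts at x = +35 mm and end at x = -69 mm in upturned lips 14 mm high; nothing is higher. Origin: underside centre of the foot. The weight comes off by lifting it above the lips and drawing it out along -x
- hook_seat (a point): point midway between the two prongs at the height of their tops, 45 mm in the stand's -x from its origin: the hanging bail bar's underside rests here
- key_stand: bystander: beechwood block 50 x 170 x 35 mm with four upright brass keys, 93 mm high in all. Origin: underside centre
- lock_module: bystander: matte black suitcase lock module 60 x 110 x 30 mm. Origin: underside centre
- spring_latch: bystander: steel spring latch, body 70 x 45 x 20 mm with a bolt reaching 80 mm to +x of its origin. Origin: underside centre of the body
- screw_tin: bystander: green round screw tin, diameter 73 mm, 48 mm high. Origin: underside centre
There are look-alikes about, which are no part of the job. What is shaped like the wheel_a but turquoise or white is not meant.

How it is judged:
By the outcome, as a careful person would: the job done as asked, in the order asked, and still so for the second after the job is handed in, with the robot touching nothing.
Of wheel_a, wheel_b, wheel_c, wheel_d, wheel_e only 4 to 5 are there at a start; the rules pass over those that are not, and their reading is None.
At some moment in a run one of wheel_a, wheel_b, wheel_c may be knocked a few centimetres aside while the robot is not near it.
It also fails if it takes over 210 s, if anything falls off the work surface, if the arm or the gripper's body presses on something with over 40 N, if the wrist force passes 120 N, or if a joint passes its speed limit or range.

## Working session

There is one attempt and no reset: what is moved stays moved. The work goes in short steps, Python scripts to look and compute and a shell command to move; the robot and the scene stay as the last step left them, time stands still between calls to the robot, and variables do not carry over. Pictures are saved under pics/ and viewed, and the job is handed in when it is done.

```bash
ls; mkdir -p pics; python3 - <<'E'
from workcell import manip
import cv2, json
s=manip.sense()
print({k:s[k] for k in s})
for n in ("scene","top","wrist"):
    m=manip.camera_model(n); print(n,m)
    im,d=manip.get_image(n)
    cv2.imwrite(f'pics/{n}0.png',im[:,:,::-1])
    import numpy as np; np.save(f'pics/{n}0_d.npy',d)
E
```

```text
pics
{'t': 0.0, 'joint_positions': array([-1.15587282,  0.32181194, -0.07007646,  1.45168473,  0.02263103,
        1.37079838, -0.0569065 ]), 'qvel': array([ 0.00015566, -0.00058431, -0.00034456, -0.00041849, -0.00043977,
       -0.00166791, -0.00035257]), 'joint_efforts': array([ 1.29868763e-04, -4.91274691e+01, -4.03742613e-01, -3.12516475e+01,
       -6.38633547e-02,  4.40821680e-02,  1.56555138e-04]), 'ee_pos': array([0.25345819, 0.59794039, 0.22146376]), 'eef_rot': array([ 0.14008639,  0.69304379, -0.14142934,  0.69286641]), 'contact_force': array([-0.63506179,  0.04250233, -0.07268739]), 'wrist_torque': array([-0.02080539, -0.04436444,  0.03473058]), 'opening': 0.9998664920648459}
scene {'fov_y': 47.68052456847332, 'cx': 328.88053417601526, 'cy': 235.92269963445204, 'R': array([[-0.20535505,  0.97858648, -0.01406421],
       [ 0.72167953,  0.14170549, -0.67756787],
       [-0.66106578, -0.14929183, -0.73532577]]), 't': array([ 0.07009001, -0.29862792,  1.53905303])}
top {'fov_y': 44.70805632640862, 'cx': 317.62865673735183, 'cy': 246.60987583097423, 'R': array([[ 0.01666652, -0.99983551, -0.00715376],
       [-0.99266576, -0.01568935, -0.11986878],
       [ 0.11973682,  0.00909908, -0.99276397]]), 't': array([0.03378009, 0.52666032, 1.49479179])}
wrist {'fov_y': 65.70646984690485, 'cx': 321.3300310600141, 'cy': 233.11468428670736, 'R': array([[ 0.39021612,  0.92071989, -0.0025023 ],
       [ 0.88429766, -0.37402014,  0.27951133],
       [ 0.25641573, -0.11128261, -0.96013913]]), 't': array([-0.64778978, -0.0345089 ,  0.39225918])}
```

View pics/scene0.png

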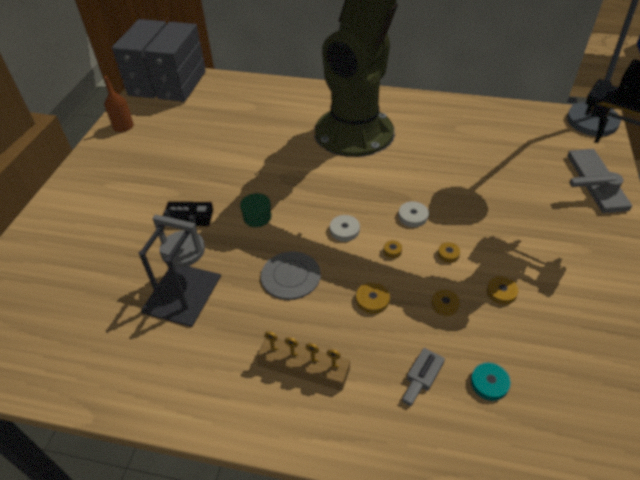

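View pics/top0.png

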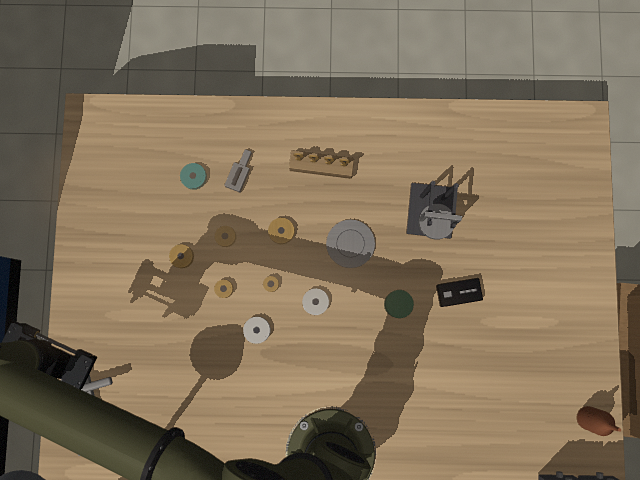

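View pics/wrist0.png

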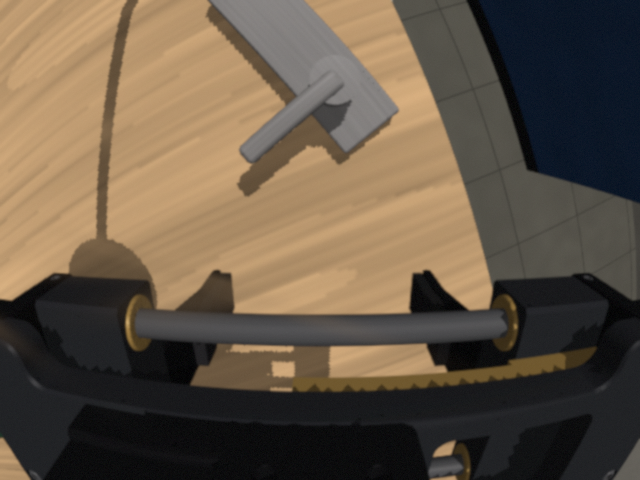

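The scene view shows five brass wheels, at about (373,298), (445,302), (503,290), (393,249) and (449,252). The plate is at (290,275), and the weight hangs on the hook at about (180,245). The top view shows the same wheels at (282,230), (226,236), (181,256), (271,284) and (224,288), with the plate at (351,243). The wrist camera currently sees only the table edge.

```bash
cat > h.py <<'E'
import numpy as np, cv2
from workcell import manip
from scipy.spatial.transform import Rotation as Ro
def cast(m,u,v,z,fish=False):
    f=240/np.tan(np.radians(m['fov_y']/2)); x=(u-m['cx']);y=(v-m['cy'])
    if fish:
        r=np.hypot(x,y); th=r/f; d=np.array([np.sin(th)*x/max(r,1e-9),np.sin(th)*y/max(r,1e-9),np.cos(th)])
    else: d=np.array([x/f,y/f,1.])
    R=np.array(m['R']);t=np.array(m['t']); c=-R.T@t; w=R.T@d
    return c+w*(z-c[2])/w[2]
def ray(m,u,v,fish=False):
    a=cast(m,u,v,0,fish);R=np.array(m['R']);c=-R.T@np.array(m['t']);d=a-c
    return c,d/np.linalg.norm(d)
def tri(r1,r2):
    c1,d1=r1;c2,d2=r2
    A=np.array([d1,-d2]).T; s=np.linalg.lstsq(A,c2-c1,rcond=None)[0]
    p=c1+s[0]*d1;q=c2+s[1]*d2; return (p+q)/2,np.linalg.norm(p-q)
def proj(m,X,fish=False):
    f=240/np.tan(np.radians(m['fov_y']/2)); p=np.array(m['R'])@np.array(X)+np.array(m['t'])
    if fish:
        r=np.hypot(p[0],p[1]);th=np.arctan2(r,p[2]);return np.array([m['cx']+f*th*p[0]/r,m['cy']+f*th*p[1]/r])
    return np.array([m['cx']+f*p[0]/p[2],m['cy']+f*p[1]/p[2]])
def pts3(m,d,mask):
    f=240/np.tan(np.radians(m['fov_y']/2)); v,u=np.nonzero(mask&(d>0)); z=d[v,u]
    p=np.c_[(u-m['cx'])/f*z,(v-m['cy'])/f*z,z]
    R=np.array(m['R']); return (p-np.array(m['t']))@R,u,v
E
python3 - <<'E'
from h import *
for n in('top','scene'):
    im=cv2.imread(f'pics/{n}0.png');hsv=cv2.cvtColor(im,cv2.COLOR_BGR2HSV);d=np.load(f'pics/{n}0_d.npy')
    for p in {'top':[(282,240),(226,246),(181,265),(150,330),(224,220),(351,243),(300,165)],'scene':[(373,305),(445,309),(393,255),(600,350),(460,230)]}[n]:
        print(n,p,hsv[p[1],p[0]],d[p[1],p[0]])
    m=manip.camera_model(n)
    P,u,v=pts3(m,d,d>0)
    t=P[(P[:,2]>-0.02)&(P[:,2]<.01)&(P[:,0]>.3)];print('table z',np.median(t[:,2]))
    # brass
    mask=((hsv[...,0]>=15)&(hsv[...,0]<=28)&(hsv[...,1]>150)).astype(np.uint8)
    k,l,st,c=cv2.connectedComponentsWithStats(mask)
    for i in range(1,k):
        if st[i,4]>60: print(n,st[i],c[i])
E
```

```text
top (282, 240) [ 18 129 101] 1.543662
top (226, 246) [ 17 124  82] 1.5443301
top (181, 265) [ 18 140  93] 1.5383717
top (150, 330) [ 16  90 151] 1.5352837
top (224, 220) [ 17  98 104] 1.5658073
top (351, 243) [ 13  19 121] 1.5534116
top (300, 165) [ 17 102 145] 1.5493859
table z -0.0004206168584774519
scene (373, 305) [ 20 193 135] 1.1110868
scene (445, 309) [ 22 183  64] 1.0978177
scene (393, 255) [ 20 211  69] 1.2107534
scene (600, 350) [ 17 123 137] 1.0536933
scene (460, 230) [ 17 119 146] 1.2732438
table z 0.0007754180764978002
scene [  76    0  131   60 1958] [131.07558733  17.67773238]
scene [204  49   9  19  62] [208.08064516  59.20967742]
scene [   0   58   70  175 3275] [ 23.90137405 150.29618321]
scene [100  59  24  34 209] [112.83732057  75.37799043]
scene [599 101  41  19 182] [621.32417582 109.29120879]
scene [627 126  13  34 170] [634.82352941 139.27647059]
scene [383 240  19  19 233] [392.18454936 249.3304721 ]
scene [438 242  22  21 329] [448.24620061 252.22796353]
scene [486 276  33  30 673] [501.82317979 290.06389302]
scene [355 282  36  33 835] [371.98802395 297.64790419]
scene [431 289  30  28 557] [445.16876122 302.60682226]
scene [264 331  15  20 144] [271.5625     340.02083333]
scene [285 337  13  20 143] [291.85314685 345.67132867]
scene [306 343  13  20 151] [312.47682119 351.47019868]
scene [327 349  13  21 148] [333.58783784 357.91891892]
```

```bash
cat >> h.py <<'E'
def discs(n,im,d,m,zlo=.014,zhi=.023,box=(.25,.95,-.5,.6)):
    f=240/np.tan(np.radians(m['fov_y']/2)); 
    Z=np.zeros(d.shape);P,u,v=pts3(m,d,d>0); XY=np.zeros(d.shape+(3,));XY[v,u]=P
    M=(d>0)&(XY[...,2]>zlo)&(XY[...,2]<zhi)&(XY[...,0]>box[0])&(XY[...,0]<box[1])&(XY[...,1]>box[2])&(XY[...,1]<box[3])
    k,l,st,c=cv2.connectedComponentsWithStats(M.astype(np.uint8)); out=[]
    hsv=cv2.cvtColor(im,cv2.COLOR_RGB2HSV)
    for i in range(1,k):
        if st[i,4]<120: continue
        cs,_=cv2.findContours((l==i).astype(np.uint8),0,1); q=max(cs,key=len)
        if len(q)<8: continue
        zz=np.median(XY[l==i][:,2])
        w=np.array([cast(m,a[0],a[1],zz)[:2] for a in cv2.convexHull(q)[:,0].astype(float)])
        (x,y),r=cv2.minEnclosingCircle((w*1000).astype(np.float32))
        el=cv2.fitEllipse(q); ce=cast(m,*el[0],zz)
        area=st[i,4]*(np.median(d[l==i])/f)**2
        out.append((n,c[i].round(),'z',zz.round(4),'circ',np.round([x,y,2*r],1),'ell',ce[:2].round(4),'hsv',np.median(hsv[l==i],axis=0),'npx',st[i,4]))
    return out
E
python3 - <<'E'
from h import *
for n in('top','scene'):
    im=cv2.imread(f'pics/{n}0.png')[:,:,::-1].copy();d=np.load(f'pics/{n}0_d.npy')
    for o in discs(n,im,d,manip.camera_model(n)): print(*o)
E
```

```text
top [238. 172.] z 0.0187 circ [731.4 253.4 115.4] ell [0.7224 0.2598] hsv [ 15.  25. 123.] npx 404
top [193. 175.] z 0.018 circ [715.2 380.5  71.3] ell [0.714  0.3818] hsv [ 80.  68. 121.] npx 419
top [280. 230.] z 0.018 circ [570.3 140.9  69.8] ell [0.57   0.1416] hsv [ 18. 132. 152.] npx 435
top [225. 236.] z 0.018 circ [553.1 289.5  56. ] ell [0.5528 0.2899] hsv [ 17. 121. 104.] npx 277
top [180. 256.] z 0.018 circ [498.1 403.5  63.8] ell [0.4978 0.404 ] hsv [ 18. 134.  98.] npx 358
top [270. 283.] z 0.0175 circ [428.4 164.4  41.7] ell [0.4288 0.1652] hsv [ 18. 125. 154.] npx 156
top [223. 289.] z 0.0178 circ [414.2 288.7  48.5] ell [0.4137 0.2891] hsv [ 18. 129. 155.] npx 221
top [315. 301.] z 0.018 circ [384.3  46.7  69.2] ell [0.3844 0.0465] hsv [ 18.  24. 170.] npx 443
top [256. 329.] z 0.0184 circ [308.1 198.6  69.5] ell [0.3081 0.1987] hsv [ 18.  20. 173.] npx 457
scene [413. 212.] z 0.0186 circ [313.6 197.6  76.1] ell [0.3129 0.1977] hsv [ 25.  26. 148.] npx 506
scene [344. 226.] z 0.0188 circ [389.3  46.4  73.6] ell [0.3893 0.0461] hsv [ 25.  26. 149.] npx 533
scene [392. 247.] z 0.0189 circ [433.2 165.   45.6] ell [0.4328 0.1643] hsv [ 20. 181. 127.] npx 219
scene [448. 250.] z 0.0188 circ [418.8 288.9  53.2] ell [0.4186 0.2878] hsv [ 20. 187. 132.] npx 304
scene [502. 288.] z 0.019 circ [502.8 404.3  66.7] ell [0.5025 0.4036] hsv [ 20. 191.  74.] npx 583
scene [372. 296.] z 0.0187 circ [574.7 140.9  73.3] ell [0.5752 0.1406] hsv [ 20. 192. 128.] npx 754
scene [445. 300.] z 0.0188 circ [557.1 288.   59.1] ell [0.5573 0.2888] hsv [ 20. 188.  65.] npx 495
scene [421. 374.] z 0.0199 circ [737.1 254.  121.3] ell [0.7284 0.2591] hsv [23. 13. 98.] npx 883
scene [299. 374.] z 0.0186 circ [774.   34.8 169.3] ell [0.778  0.0409] hsv [ 18. 136.  59.] npx 213
scene [490. 379.] z 0.019 circ [719.1 380.6  72.3] ell [0.7195 0.3809] hsv [ 88. 229. 111.] npx 1066
```

The five brass wheels match the stated sizes: a (0.570, 0.141), b (0.498, 0.404), c (0.553, 0.290), d (0.414, 0.289) and e (0.429, 0.165). The scene view reads about 4 mm further in +x because it includes the rims. Next I'll measure the plate, hook and weight.

```bash
python3 - <<'E'
from h import *
for n in('top','scene'):
    im=cv2.imread(f'pics/{n}0.png')[:,:,::-1].copy();d=np.load(f'pics/{n}0_d.npy');m=manip.camera_model(n)
    for o in discs(n,im,d,m,.004,.0125,(.4,.8,-.35,.1)): print('low',*o)
    P,u,v=pts3(m,d,d>0)
    b=(P[:,0]>.45)&(P[:,0]<.85)&(P[:,1]<-.12)&(P[:,1]>-.5)&(P[:,2]>.04)
    for lo in np.arange(.04,.3,.01):
        q=P[b&(P[:,2]>=lo)&(P[:,2]<lo+.01)]
        if len(q)>5: print(n,'%.2f'%lo,len(q),q.mean(0).round(3)[:2],q.min(0).round(3)[:2],q.max(0).round(3)[:2])
s=cv2.imread('pics/scene0.png')[190:330,120:240];t=cv2.imread('pics/top0.png')[150:290,370:490]
cv2.imwrite('pics/hk.png',np.hstack([cv2.resize(s,None,fx=3.3,fy=3.3,interpolation=2),cv2.resize(t,None,fx=3.3,fy=3.3,interpolation=2)]))
E
```

```text
low top [416. 207.] z 0.0079 circ [ 637.7 -226.8  158.6] ell [ 0.6387 -0.2217] hsv [150.  10.  66.] npx 593
low top [442. 196.] z 0.0078 circ [ 665.5 -289.8   78.8] ell [ 0.6689 -0.2897] hsv [143.  12.  38.] npx 235
low top [350. 243.] z 0.0079 circ [542.  -42.2 141.6] ell [ 0.5391 -0.0424] hsv [ 14.  17. 120.] npx 1448
top 0.04 12 [ 0.665 -0.254] [ 0.659 -0.288] [ 0.673 -0.229]
top 0.06 10 [ 0.664 -0.263] [ 0.659 -0.291] [ 0.671 -0.228]
top 0.07 11 [ 0.664 -0.256] [ 0.659 -0.291] [ 0.671 -0.228]
top 0.08 18 [ 0.624 -0.252] [ 0.543 -0.29 ] [ 0.674 -0.211]
top 0.09 86 [ 0.584 -0.246] [ 0.542 -0.292] [ 0.669 -0.21 ]
top 0.10 632 [ 0.584 -0.254] [ 0.543 -0.296] [ 0.672 -0.21 ]
top 0.11 32 [ 0.604 -0.253] [ 0.545 -0.286] [ 0.667 -0.211]
top 0.12 16 [ 0.641 -0.251] [ 0.578 -0.295] [ 0.672 -0.21 ]
top 0.13 13 [ 0.623 -0.244] [ 0.578 -0.297] [ 0.669 -0.211]
top 0.14 21 [ 0.623 -0.247] [ 0.577 -0.298] [ 0.673 -0.211]
top 0.15 47 [ 0.622 -0.251] [ 0.563 -0.295] [ 0.675 -0.21 ]
top 0.16 264 [ 0.626 -0.258] [ 0.562 -0.297] [ 0.675 -0.212]
top 0.17 192 [ 0.586 -0.254] [ 0.561 -0.299] [ 0.668 -0.
[... 614 characters left out ...]
94] [ 0.679 -0.228]
scene 0.08 47 [ 0.667 -0.257] [ 0.596 -0.295] [ 0.68  -0.212]
scene 0.09 151 [ 0.631 -0.237] [ 0.57  -0.293] [ 0.68 -0.21]
scene 0.10 865 [ 0.601 -0.255] [ 0.548 -0.3  ] [ 0.68 -0.21]
scene 0.11 96 [ 0.628 -0.26 ] [ 0.579 -0.301] [ 0.679 -0.21 ]
scene 0.12 90 [ 0.63  -0.254] [ 0.58 -0.3 ] [ 0.679 -0.21 ]
scene 0.13 87 [ 0.635 -0.254] [ 0.579 -0.296] [ 0.679 -0.211]
scene 0.14 77 [ 0.647 -0.246] [ 0.588 -0.3  ] [ 0.68  -0.211]
scene 0.15 139 [ 0.634 -0.252] [ 0.565 -0.301] [ 0.681 -0.211]
scene 0.16 499 [ 0.628 -0.257] [ 0.564 -0.299] [ 0.679 -0.211]
scene 0.17 323 [ 0.589 -0.253] [ 0.564 -0.3  ] [ 0.602 -0.211]
scene 0.18 68 [ 0.589 -0.252] [ 0.567 -0.296] [ 0.599 -0.211]
```

View pics/hk.png

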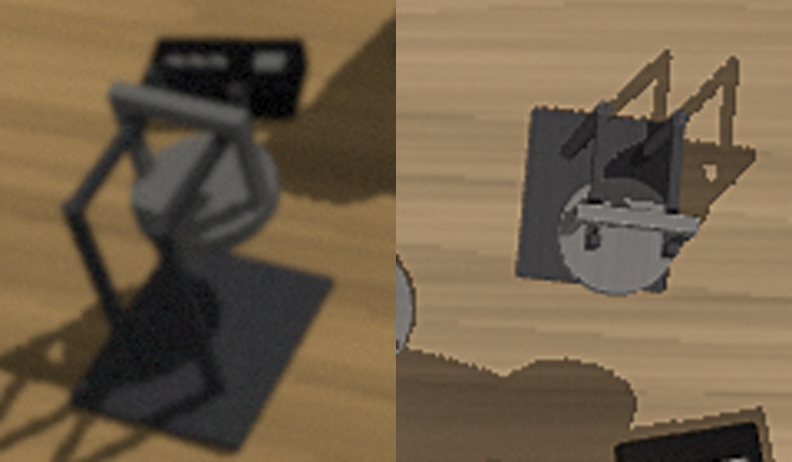

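The plate is at about (0.540, -0.0425) with its top at z 0.008. The bail bar is at about (0.583, -0.254), with its top near z 0.18 and turned a few degrees. I'll move above wheel_a.

```bash
python3 - <<'E'
from h import *
s=manip.sense();print(Ro.from_quat(s['eef_rot']).as_matrix().round(3))
E
python3 -m inch '[{"tx":0.028,"ty":-0.04,"jaw":0.087},{"tx":0.028,"ty":-0.04},{"tx":0.028,"ty":-0.04},{"tx":0.028,"ty":-0.04},{"tx":0.028,"ty":-0.04},{"tx":0.028,"ty":-0.04},{"tx":0.028,"ty":-0.04},{"tx":0.028,"ty":-0.04}]' 40
```

```text
[[-0.     0.39   0.921]
 [-0.001  0.921 -0.39 ]
 [-1.    -0.001  0.   ]]validation failed for argument at $[0]...
```

```bash
python3 -m inch '[{"tx":0.028,"ty":-0.04,"tz":0,"rx":0,"ry":0,"rz":0,"jaw":0.087}]' 40; python3 -m inch '[{"tx":0.028,"ty":-0.04}]'; python3 -m inch -h
```

```text
t: 0.25
ee_pos: [0.2747, 0.5627, 0.2205]
eef_rot: [0.137, 0.696, -0.137, 0.692]
contact_force: [0.1, 0.7, -0.4]
opening: 0.997validation failed for argument at $[0]...
invalid input: not JSON, or not a number
```

Every row has to carry all its keys.

```bash
python3 -m inch '[{"tx":0.028,"ty":-0.04,"tz":0,"rx":0,"ry":0,"rz":0,"jaw":0.087},{"tx":0.028,"ty":-0.04,"tz":0,"rx":0,"ry":0,"rz":0,"jaw":0.087},{"tx":0.028,"ty":-0.04,"tz":0,"rx":0,"ry":0,"rz":0,"jaw":0.087},{"tx":0.028,"ty":-0.04,"tz":0,"rx":0,"ry":0,"rz":0,"jaw":0.087},{"tx":0.028,"ty":-0.04,"tz":0,"rx":0,"ry":0,"rz":0,"jaw":0.087},{"tx":0.028,"ty":-0.04,"tz":0,"rx":0,"ry":0,"rz":0,"jaw":0.087},{"tx":0.028,"ty":-0.04,"tz":0,"rx":0,"ry":0,"rz":0,"jaw":0.087},{"tx":0.028,"ty":-0.04,"tz":0,"rx":0,"ry":0,"rz":0,"jaw":0.087}]'
```

```text
t: 1.05
ee_pos: [0.5003, 0.2328, 0.2179]
eef_rot: [0.134, 0.697, -0.135, 0.692]
contact_force: [0.3, 0.5, 0.2]
opening: 1.002
```

```bash
python3 -m inch '[{"tx":0.03,"ty":-0.04,"tz":0,"rx":0,"ry":0,"rz":0,"jaw":0.087},{"tx":0.025,"ty":-0.03,"tz":0,"rx":0,"ry":0,"rz":0,"jaw":0.087},{"tx":0.013,"ty":-0.02,"tz":0,"rx":0,"ry":0,"rz":0,"jaw":0.087},{"tx":0,"ty":0,"tz":0,"rx":0,"ry":0,"rz":0,"jaw":0.087},{"tx":0,"ty":0,"tz":0,"rx":0,"ry":0,"rz":0,"jaw":0.087}]'
cat > w.py <<'E'
import sys
from h import *
s=manip.sense(); m=manip.camera_model('wrist'); im,d=manip.get_image('wrist')
cv2.imwrite(f'pics/{sys.argv[1]}.png',im[:,:,::-1]); np.savez(f'pics/{sys.argv[1]}.npz',d=d,R=m['R'],t=m['t'],cx=m['cx'],cy=m['cy'],fov_y=m['fov_y'],ee=s['ee_pos'],q=s['eef_rot'])
print(s['ee_pos'].round(4),Ro.from_quat(s['eef_rot']).as_matrix().round(3).tolist(), 'cam',(-m['R'].T@m['t']).round(3))
E
python3 w.py wa
```

```text
t: 1.55
ee_pos: [0.5722, 0.1299, 0.217]
eef_rot: [0.137, 0.695, -0.142, 0.691]
contact_force: [0.6, 0.6, -0.1]
opening: 0.997
[0.5722 0.1299 0.217 ] [[-0.006, 0.387, 0.922], [-0.005, 0.922, -0.387], [-1.0, -0.007, -0.004]] cam [0.502 0.159 0.38 ]
```

View pics/wa.png

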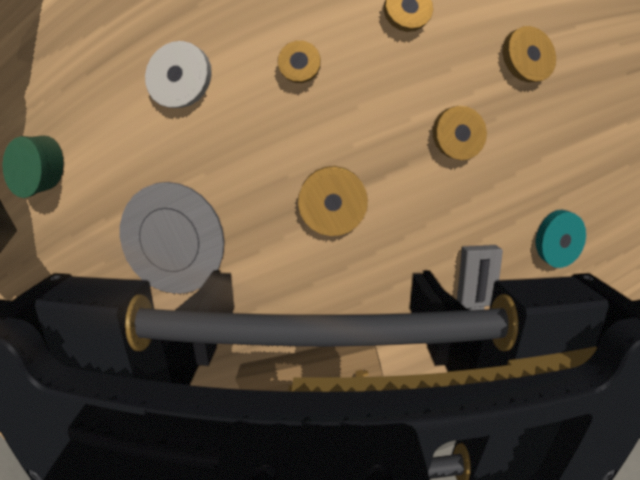

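The wrist view shows wheel_a at (333,202), c at (460,133), b at (531,54), e at (299,61) and d at (409,8). The plate is at (172,238), with its scribed ring. I'll measure all of them from here and compare with the top camera.

```bash
cat >> h.py <<'E'
def wld(name): 
    z=np.load(f'pics/{name}.npz'); return cv2.imread(f'pics/{name}.png'),z,{k:(z[k] if z[k].ndim else float(z[k])) for k in('R','t','cx','cy','fov_y')}
def circfit(w):
    A=np.c_[2*w,np.ones(len(w))];b=(w**2).sum(1);s=np.linalg.lstsq(A,b,rcond=None)[0];return s[:2],2*np.sqrt(s[2]+s[0]**2+s[1]**2)
def wbrass(name,zt=.018,lo=(14,150,60),hi=(24,255,255),mn=400):
    im,z,m=wld(name);hsv=cv2.cvtColor(im,cv2.COLOR_BGR2HSV)
    M=cv2.inRange(hsv,lo,hi);M=cv2.morphologyEx(M,cv2.MORPH_OPEN,np.ones((3,3)))
    cs,_=cv2.findContours(M,0,1)
    for q in cs:
        if cv2.contourArea(q)<mn: continue
        x,y,w,h=cv2.boundingRect(q)
        W=np.array([cast(m,a,b,zt,True)[:2] for a,b in cv2.convexHull(q)[:,0].astype(float)])
        c,D=circfit(W)
        B=cv2.inRange(hsv,(0,0,0),(180,255,75))[y:y+h,x:x+w]
        k,l,st,cc=cv2.connectedComponentsWithStats(B);i=[i for i in range(1,k) if st[i,4]>20 and np.hypot(*(cc[i]-[w/2,h/2]))<w/4]
        bore=[cast(m,*(cc[j]+[x,y]),zt,True)[:2].round(4) for j in i]
        print((x+w//2,y+h//2),'circ',c.round(4),round(D*1000,1),'bore',bore)
E
python3 - <<'E'
from h import *
im,z,m=wld('wa');hsv=cv2.cvtColor(im,cv2.COLOR_BGR2HSV)
print(hsv[190,320],hsv[60,285],hsv[120,300],hsv[238,172],hsv[260,130], 'tcp px',proj(m,z['ee'],True), proj(m,[z['ee'][0],z['ee'][1],.018],True))
wbrass('wa')
# plate
M=cv2.inRange(hsv,(0,0,60),(180,60,160));M=cv2.morphologyEx(M,cv2.MORPH_OPEN,np.ones((5,5)))
M[270:]=0;M[:,228:]=0
k,l,st,c=cv2.connectedComponentsWithStats(M);i=l[225,150]
q=max(cv2.findContours((l==i).astype(np.uint8),0,1)[0],key=len)[:,0].astype(float)
q=q[(q[:,1]<262)&(q[:,0]<222)]
W=np.array([cast(m,a,b,.008,True)[:2] for a,b in q]);print('plate',circfit(W))
P=np.median(z['d'][190:215,325:340]);print('depth a',P)
E
```

```text
[ 18 155 160] [ 18 155 168] [ 16 104 176] [ 10  13 119] [ 13  26 120] tcp px [323.79116847 290.91527862] [324.05992099 206.06698491]
(332, 201) circ [0.5712 0.1394] 67.7 bore [array([0.5717, 0.1395])]
(460, 133) circ [0.5537 0.2861] 54.5 bore [array([0.5544, 0.2883])]
(299, 62) circ [0.4308 0.1628] 39.9 bore [array([0.4294, 0.1631])]
(531, 54) circ [0.4994 0.4001] 62.4 bore [array([0.4993, 0.4034])]
(408, 15) circ [0.4162 0.2851] 47.7 bore []
plate (array([ 0.54136677, -0.04462132]), np.float64(0.12947953220817945))
depth a 0.36687243
```

```bash
python3 -m inch '[{"tx":0,"ty":0.010,"tz":-0.045,"rx":0,"ry":0,"rz":0,"jaw":0.087},{"tx":0,"ty":0,"tz":-0.045,"rx":0,"ry":0,"rz":0,"jaw":0.087},{"tx":0,"ty":0,"tz":-0.045,"rx":0,"ry":0,"rz":0,"jaw":0.087},{"tx":0,"ty":0,"tz":-0.025,"rx":0,"ry":0,"rz":0,"jaw":0.087},{"tx":0,"ty":0,"tz":0,"rx":0,"ry":0,"rz":0,"jaw":0.087}]'; python3 w.py wa2; python3 -c "
from h import *
wbrass('wa2')"
```

```text
t: 2.1
ee_pos: [0.5687, 0.1501, 0.0543]
eef_rot: [0.135, 0.695, -0.135, 0.693]
contact_force: [-0.1, -0.3, 0.6]
opening: 0.999
[0.5687 0.1501 0.0543] [[-0.002, 0.374, 0.927], [0.001, 0.927, -0.374], [-1.0, 0.0, -0.003]] cam [0.498 0.178 0.218]
(309, 263) circ [0.5693 0.1407] 68.4 bore [array([0.5717, 0.1395])]
(525, 158) circ [0.5528 0.2864] 56.4 bore [array([0.5543, 0.2887])]
(613, 40) circ [0.4967 0.3994] 63.6 bore []
(251, 32) circ [0.4305 0.1635] 40.9 bore [array([0.4292, 0.1632])]
```

View pics/wa2.png

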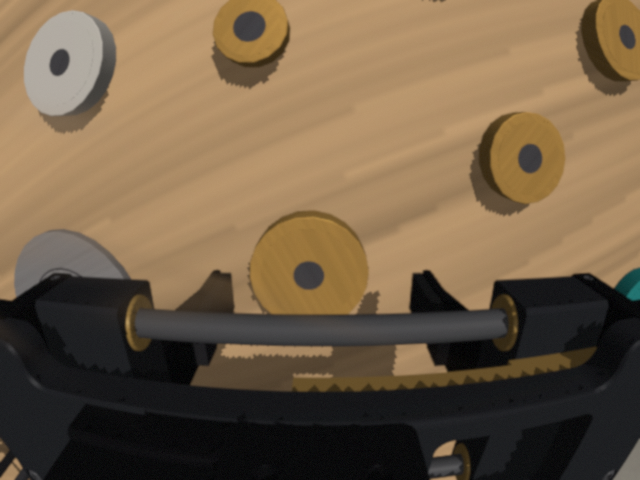

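Wheel_a's bore reads (0.5717, 0.1395) from both heights, so z 0.018 is confirmed. I'll correct the position and descend.

```bash
python3 -m inch '[{"tx":0.003,"ty":-0.0105,"tz":0,"rx":0,"ry":0,"rz":0,"jaw":0.087},{"tx":0,"ty":0,"tz":0,"rx":0,"ry":0,"rz":0,"jaw":0.087},{"tx":0,"ty":0,"tz":-0.02,"rx":0,"ry":0,"rz":0,"jaw":0.087},{"tx":0,"ty":0,"tz":-0.01,"rx":0,"ry":0,"rz":0,"jaw":0.087},{"tx":0,"ty":0,"tz":0,"rx":0,"ry":0,"rz":0,"jaw":0.087}]'
```

```text
t: 2.65
ee_pos: [0.5791, 0.1423, 0.0347]
eef_rot: [0.138, 0.69, -0.13, 0.699]
contact_force: [-1.1, -0.5, 0.6]
opening: 1.001
```

```bash
python3 -m inch '[{"tx":-0.006,"ty":-0.002,"tz":0,"rx":0,"ry":0,"rz":0,"jaw":0.087}]';python3 -m inch '[{"tx":0,"ty":0,"tz":0,"rx":0,"ry":0,"rz":0,"jaw":0.087}]';python3 -m inch '[{"tx":0,"ty":0,"tz":0,"rx":0,"ry":0,"rz":0,"jaw":0.087}]'; python3 -c "
from h import *
print(Ro.from_quat(manip.sense()['eef_rot']).as_matrix().round(3))"
```

```text
t: 2.75
ee_pos: [0.5742, 0.1405, 0.0359]
eef_rot: [0.138, 0.689, -0.13, 0.699]
contact_force: [0.5, 0.5, -0.1]
opening: 0.999
t: 2.85
ee_pos: [0.5738, 0.1402, 0.0366]
eef_rot: [0.138, 0.689, -0.13, 0.699]
contact_force: [0.0, -0.3, -0.7]
opening: 0.993
t: 2.95
ee_pos: [0.5742, 0.1404, 0.0375]
eef_rot: [0.139, 0.689, -0.13, 0.7]
contact_force: [-0.3, 0.9, 0.5]
opening: 1.001
[[ 0.017  0.373  0.928]
 [ 0.01   0.928 -0.373]
 [-1.     0.015  0.012]]
```

```bash
cat > st.py <<'E'
import sys
from h import *
s=manip.sense();R=Ro.from_quat(s['eef_rot']).as_matrix();p=s['ee_pos']
r=np.degrees(np.cross(R[:,0],[0,0,-1]))
yaw=np.degrees(np.arctan2(R[1,1],R[0,1]))
print('t%.2f'%s['t'],'pos',p.round(4),'fix rx,ry',r[:2].round(2),'yawY',yaw.round(1),'F',s['contact_force'].round(1),'open_mm',round(s['opening']*87,1))
if len(sys.argv)>3: print('go',(np.array(list(map(float,sys.argv[1:4])))-p).round(4))
E
python3 -m inch '[{"tx":-0.002,"ty":-0.001,"tz":-0.018,"rx":-0.6,"ry":1.0,"rz":0,"jaw":0.087},{"tx":0,"ty":0,"tz":-0.012,"rx":0,"ry":0,"rz":0,"jaw":0.087},{"tx":0,"ty":0,"tz":-0.002,"rx":0,"ry":0,"rz":0,"jaw":0.087}]'; python3 st.py .5717 .1395 .004
```

```text
t: 3.25
ee_pos: [0.5738, 0.14, 0.0069]
eef_rot: [0.135, 0.693, -0.134, 0.696]
contact_force: [-0.1, -0.8, -0.6]
opening: 0.998
t3.25 pos [0.5738 0.14   0.0069] fix rx,ry [-0.05  0.22] yawY 68.1 F [-0.1 -0.8 -0.6] open_mm 86.8
go [-0.0021 -0.0005 -0.0029]
```

```bash
python3 -m inch '[{"tx":-0.002,"ty":0,"tz":-0.003,"rx":0,"ry":0.2,"rz":0,"jaw":0.06},{"tx":0,"ty":0,"tz":-0.001,"rx":0,"ry":0,"rz":0,"jaw":0.06},{"tx":0,"ty":0,"tz":-0.001,"rx":0,"ry":0,"rz":0,"jaw":0.06},{"tx":0,"ty":0,"tz":0,"rx":0,"ry":0,"rz":0,"jaw":0.06}]' 30; python3 st.py .5717 .1395 .004
```

```text
t: 3.65
ee_pos: [0.5721, 0.1404, 0.0021]
eef_rot: [0.135, 0.694, -0.134, 0.695]
contact_force: [0.1, 0.9, -3.5]
opening: 0.798
t3.65 pos [0.5721 0.1404 0.0021] fix rx,ry [-0.11  0.08] yawY 68.1 F [ 0.1  0.9 -3.5] open_mm 69.4
go [-0.0004 -0.0009  0.0019]
```

Gripped at 69.4 mm. I'll lift and carry it towards the plate.

```bash
python3 -m inch '[{"tx":0,"ty":0,"tz":0.03,"rx":0,"ry":0,"rz":0,"jaw":0.06},{"tx":0,"ty":0,"tz":0.04,"rx":0,"ry":0,"rz":0,"jaw":0.06},{"tx":-0.005,"ty":-0.03,"tz":0.02,"rx":0,"ry":0,"rz":0,"jaw":0.06},{"tx":-0.008,"ty":-0.04,"tz":0,"rx":0,"ry":0,"rz":0,"jaw":0.06},{"tx":-0.008,"ty":-0.04,"tz":0,"rx":0,"ry":0,"rz":0,"jaw":0.06},{"tx":-0.006,"ty":-0.035,"tz":0,"rx":0,"ry":0,"rz":0,"jaw":0.06},{"tx":0,"ty":-0.01,"tz":0,"rx":0,"ry":0,"rz":0,"jaw":0.06},{"tx":0,"ty":0,"tz":0,"rx":0,"ry":0,"rz":0,"jaw":0.06}]'; python3 st.py .5410 -.044 .1;  python3 w.py wp
```

```text
t: 4.45
ee_pos: [0.5355, -0.0197, 0.0894]
eef_rot: [0.132, 0.698, -0.134, 0.691]
contact_force: [0.4, 0.2, -5.1]
opening: 0.794
t4.45 pos [ 0.5355 -0.0197  0.0894] fix rx,ry [ 0.08 -0.65] yawY 68.3 F [ 0.4  0.2 -5.1] open_mm 69.1
go [ 0.0055 -0.0243  0.0106]
[ 0.5355 -0.0197  0.0894] [[-0.011, 0.369, 0.929], [-0.001, 0.929, -0.369], [-1.0, -0.005, -0.01]] cam [0.466 0.008 0.253]
```

View pics/wp.png

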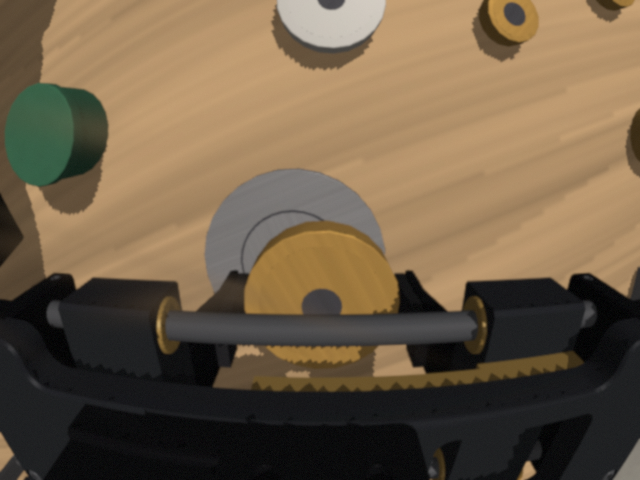

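The held wheel's bore is at (322,306), and the plate is partly visible around (295,250). I'll measure both.

```bash
python3 - <<'E'
from h import *
im,z,m=wld('wp');hsv=cv2.cvtColor(im,cv2.COLOR_BGR2HSV)
M=cv2.inRange(hsv,(0,0,60),(180,60,160));M=cv2.morphologyEx(M,cv2.MORPH_OPEN,np.ones((5,5)))
k,l,st,c=cv2.connectedComponentsWithStats(M);i=l[190,290];print(st[i])
q=max(cv2.findContours((l==i).astype(np.uint8),0,1)[0],key=len)[:,0].astype(float)
W=np.array([cast(m,a,b,.008,True)[:2] for a,b in q])
c,D=circfit(W[(q[:,1]<205)|(q[:,0]<225)]);print(c,D)
s=abs(np.hypot(*(W-c).T)-D/2)<.003; print(s.sum(),circfit(W[s]))
print('bore',cast(m,322,306,z['ee'][2]+.016,True), 'tcp',z['ee'])
import glob
# plate from the top camera by rays
t=cv2.imread('pics/top0.png');h=cv2.cvtColor(t,cv2.COLOR_BGR2HSV);mt=manip.camera_model('top')
M=cv2.inRange(h,(0,0,40),(180,60,200))[200:290,315:390];M=cv2.morphologyEx(M,cv2.MORPH_OPEN,np.ones((3,3)))
q=max(cv2.findContours(M,0,1)[0],key=cv2.contourArea);q=cv2.convexHull(q)[:,0]+[315,200]
W=np.array([cast(mt,a,b,.008)[:2] for a,b in q.astype(float)]);print('top',circfit(W))
E
```

```text
[  205   169   178   122 10115]
[ 0.53914024 -0.0448189 ] 0.12607237315360492
286 (array([ 0.54008116, -0.04501845]), np.float64(0.127630214539047))
bore [ 0.53525328 -0.02046999  0.10539107] tcp [ 0.53548168 -0.0197368   0.08939107]
top (array([ 0.53978328, -0.04391375]), np.float64(0.12873839655502772))
```

```bash
python3 -m inch '[{"tx":0.005,"ty":-0.024,"tz":0,"rx":0.1,"ry":-0.6,"rz":0,"jaw":0.06},{"tx":0,"ty":0,"tz":-0.02,"rx":0,"ry":0,"rz":0,"jaw":0.06},{"tx":0,"ty":0,"tz":-0.02,"rx":0,"ry":0,"rz":0,"jaw":0.06},{"tx":0,"ty":0,"tz":-0.01,"rx":0,"ry":0,"rz":0,"jaw":0.06},{"tx":0,"ty":0,"tz":0,"rx":0,"ry":0,"rz":0,"jaw":0.06}]'; python3 st.py .5407 -.0440 .011
```

```text
t: 5.0
ee_pos: [0.5411, -0.0343, 0.0364]
eef_rot: [0.13, 0.696, -0.127, 0.694]
contact_force: [-0.8, 0.9, -4.3]
opening: 0.796
t5.00 pos [ 0.5411 -0.0343  0.0364] fix rx,ry [-0.25 -0.15] yawY 69.0 F [-0.8  0.9 -4.3] open_mm 69.3
go [-0.0004 -0.0097 -0.0254]
```

```bash
python3 -m inch '[{"tx":0,"ty":-0.0095,"tz":-0.003,"rx":-0.2,"ry":-0.1,"rz":0,"jaw":0.06},{"tx":0,"ty":0,"tz":-0.005,"rx":0,"ry":0,"rz":0,"jaw":0.06},{"tx":0,"ty":0,"tz":0,"rx":0,"ry":0,"rz":0,"jaw":0.06}]'; python3 st.py .5407 -.0440 .011
```

```text
t: 5.3
ee_pos: [0.5422, -0.0423, 0.0289]
eef_rot: [0.128, 0.695, -0.127, 0.696]
contact_force: [0.0, 1.0, -5.3]
opening: 0.798
t5.30 pos [ 0.5422 -0.0423  0.0289] fix rx,ry [-0.07  0.02] yawY 69.2 F [ 0.   1.  -5.3] open_mm 69.4
go [-0.0015 -0.0017 -0.0179]
```

```bash
python3 -m inch '[{"tx":-0.0015,"ty":-0.0017,"tz":-0.007,"rx":0,"ry":0,"rz":0,"jaw":0.06},{"tx":-0.0005,"ty":0,"tz":-0.007,"rx":0,"ry":0,"rz":0,"jaw":0.06},{"tx":0,"ty":0,"tz":-0.002,"rx":0,"ry":0,"rz":0,"jaw":0.06}]'; python3 st.py .5407 -.0440 .011
```

```text
t: 5.6
ee_pos: [0.5413, -0.0442, 0.0131]
eef_rot: [0.128, 0.694, -0.127, 0.697]
contact_force: [-0.3, 0.0, -5.6]
opening: 0.798
t5.60 pos [ 0.5413 -0.0442  0.0131] fix rx,ry [-0.09  0.19] yawY 69.2 F [-0.3  0.  -5.6] open_mm 69.4
go [-0.0006  0.0002 -0.0021]
```

```bash
python3 -m inch '[{"tx":-0.0006,"ty":0,"tz":-0.003,"rx":0,"ry":0.1,"rz":0,"jaw":0.06},{"tx":0,"ty":0,"tz":-0.001,"rx":0,"ry":0,"rz":0,"jaw":0.06}]'; python3 st.py .5407 -.0440 .010;
```

```text
t: 5.8
ee_pos: [0.5408, -0.0442, 0.01]
eef_rot: [0.129, 0.695, -0.127, 0.696]
contact_force: [-5.7, -0.0, 12.3]
opening: 0.798
t5.80 pos [ 0.5408 -0.0442  0.01  ] fix rx,ry [-0.13  0.06] yawY 69.2 F [-5.7 -0.  12.3] open_mm 69.5
go [-0.0001  0.0002  0.    ]
```

Contact with the plate. I'll release, lift straight up and check.

```bash
python3 -m inch '[{"tx":0,"ty":0,"tz":0,"rx":0,"ry":0,"rz":0,"jaw":0.087},{"tx":0,"ty":0,"tz":0,"rx":0,"ry":0,"rz":0,"jaw":0.087},{"tx":0,"ty":0,"tz":0.02,"rx":0,"ry":0,"rz":0,"jaw":0.087},{"tx":0,"ty":0,"tz":0.04,"rx":0,"ry":0,"rz":0,"jaw":0.087},{"tx":0,"ty":0,"tz":0.045,"rx":0,"ry":0,"rz":0,"jaw":0.087},{"tx":0,"ty":0,"tz":0.045,"rx":0,"ry":0,"rz":0,"jaw":0.087},{"tx":0,"ty":0.02,"tz":0.01,"rx":0,"ry":0,"rz":0,"jaw":0.087},{"tx":0,"ty":0,"tz":0,"rx":0,"ry":0,"rz":0,"jaw":0.087}]'; python3 st.py .5407 -.0440 .2; python3 w.py wp2
```

```text
t: 6.6
ee_pos: [0.5444, -0.0242, 0.1804]
eef_rot: [0.13, 0.691, -0.126, 0.699]
contact_force: [0.2, 0.3, -0.6]
opening: 1.001
t6.60 pos [ 0.5444 -0.0242  0.1804] fix rx,ry [-0.18  0.68] yawY 69.1 F [ 0.2  0.3 -0.6] open_mm 87.1
go [-0.0037 -0.0198  0.0196]
[ 0.5444 -0.0242  0.1804] [[0.012, 0.357, 0.934], [0.003, 0.934, -0.357], [-1.0, 0.007, 0.01]] cam [0.471 0.002 0.343]
```

View pics/wp2.png

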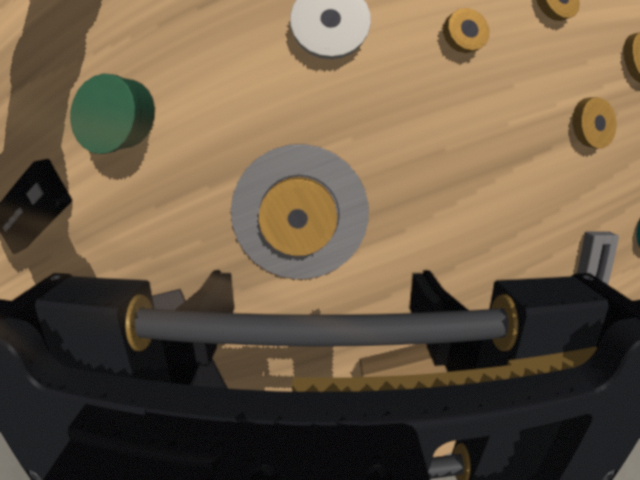

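```bash
cat > pl.py <<'E'
import sys
from h import *
name,zt,x,y=sys.argv[1],float(sys.argv[2]),*map(int,sys.argv[3:5])
im,z,m=wld(name);hsv=cv2.cvtColor(im,cv2.COLOR_BGR2HSV)
M=cv2.inRange(hsv,(0,0,50),(180,70,170));M=cv2.morphologyEx(M,cv2.MORPH_OPEN,np.ones((3,3)))
k,l,st,c=cv2.connectedComponentsWithStats(M);i=l[y,x]
q=cv2.convexHull(max(cv2.findContours((l==i).astype(np.uint8),0,1)[0],key=cv2.contourArea))[:,0].astype(float)
W=np.array([cast(m,a,b,.008,True)[:2] for a,b in q]);print('plate',circfit(W))
wbrass(name,zt)
E
python3 pl.py wp2 .026 245 220
```

```text
plate (array([ 0.54112036, -0.0454933 ]), np.float64(0.12998876627582998))
(297, 216) circ [ 0.5394 -0.0451] 67.6 bore [array([ 0.5402, -0.0456])]
(595, 123) circ [0.5503 0.2766] 56.0 bore [array([0.5524, 0.2817])]
(467, 30) circ [0.4311 0.1571] 40.6 bore [array([0.4306, 0.1595])]
```

Wheel_a is within 1 mm of the plate centre. Next is wheel_b.

```bash
python3 -m inch '[{"tx":-0.004,"ty":0.045,"tz":0,"rx":-0.2,"ry":0.7,"rz":0,"jaw":0.087},{"tx":-0.005,"ty":0.048,"tz":0,"rx":0,"ry":0,"rz":0,"jaw":0.087},{"tx":-0.005,"ty":0.048,"tz":0,"rx":0,"ry":0,"rz":0,"jaw":0.087},{"tx":-0.005,"ty":0.048,"tz":0,"rx":0,"ry":0,"rz":0,"jaw":0.087},{"tx":-0.005,"ty":0.048,"tz":0,"rx":0,"ry":0,"rz":0,"jaw":0.087},{"tx":-0.005,"ty":0.048,"tz":0,"rx":0,"ry":0,"rz":0,"jaw":0.087},{"tx":-0.005,"ty":0.048,"tz":0,"rx":0,"ry":0,"rz":0,"jaw":0.087},{"tx":-0.005,"ty":0.048,"tz":0,"rx":0,"ry":0,"rz":0,"jaw":0.087}]'; python3 st.py .499 .4035 .1
```

```text
t: 7.45
ee_pos: [0.5051, 0.3466, 0.1733]
eef_rot: [0.133, 0.693, -0.144, 0.694]
contact_force: [1.0, -0.2, -0.2]
opening: 1.003
t7.45 pos [0.5051 0.3466 0.1733] fix rx,ry [ 0.84 -0.13] yawY 67.4 F [ 1.  -0.2 -0.2] open_mm 87.2
go [-0.0061  0.0569 -0.0733]
```

```bash
python3 -m inch '[{"tx":-0.003,"ty":0.03,"tz":-0.03,"rx":0.8,"ry":-0.1,"rz":0,"jaw":0.087},{"tx":-0.003,"ty":0.017,"tz":-0.04,"rx":0,"ry":0,"rz":0,"jaw":0.087},{"tx":0,"ty":0.0,"tz":-0.02,"rx":0,"ry":0,"rz":0,"jaw":0.087},{"tx":0,"ty":0,"tz":0,"rx":0,"ry":0,"rz":0,"jaw":0.087},{"tx":0,"ty":0,"tz":0,"rx":0,"ry":0,"rz":0,"jaw":0.087}]'; python3 st.py .499 .4035 .1; python3 w.py wb; python3 -c "
from h import *
wbrass('wb')"
```

```text
t: 7.95
ee_pos: [0.4953, 0.4014, 0.0744]
eef_rot: [0.134, 0.696, -0.136, 0.693]
contact_force: [0.3, -0.1, 0.3]
opening: 1.002
t7.95 pos [0.4953 0.4014 0.0744] fix rx,ry [ 0.08 -0.25] yawY 68.0 F [ 0.3 -0.1  0.3] open_mm 87.2
go [0.0037 0.0021 0.0256]
[0.4953 0.4014 0.0744] [[-0.004, 0.374, 0.927], [-0.001, 0.927, -0.374], [-1.0, -0.003, -0.003]] cam [0.425 0.429 0.238]
(230, 366) circ [0.5537 0.3044] 39.3 bore []
(328, 254) circ [0.498  0.4032] 62.3 bore [array([0.4994, 0.403 ])]
(127, 204) circ [0.4156 0.291 ] 51.1 bore [array([0.4148, 0.2866])]
```

View pics/wb.png

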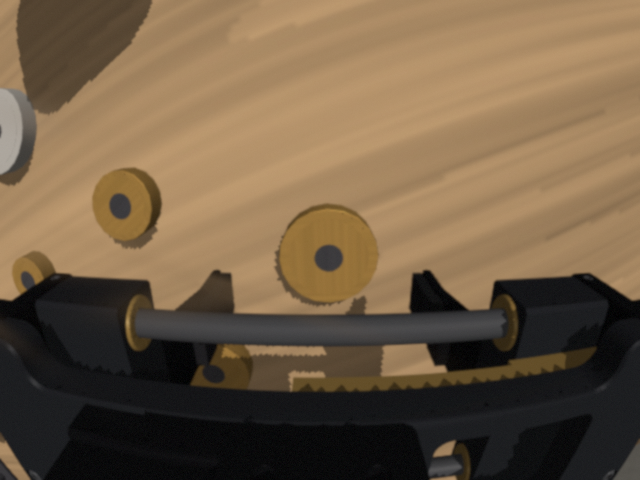

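Wheel_b is at (328,258), which is (0.4993, 0.403). Descending.

```bash
python3 -m inch '[{"tx":0.004,"ty":0.0017,"tz":-0.02,"rx":0,"ry":-0.2,"rz":0,"jaw":0.087},{"tx":0,"ty":0,"tz":-0.02,"rx":0,"ry":0,"rz":0,"jaw":0.087},{"tx":0,"ty":0,"tz":-0.01,"rx":0,"ry":0,"rz":0,"jaw":0.087},{"tx":0,"ty":0,"tz":0,"rx":0,"ry":0,"rz":0,"jaw":0.087}]'; python3 st.py .4993 .403 .003
```

```text
t: 8.4
ee_pos: [0.5058, 0.4012, 0.0299]
eef_rot: [0.139, 0.691, -0.135, 0.696]
contact_force: [0.1, 0.1, 1.2]
opening: 1.0
t8.40 pos [0.5058 0.4012 0.0299] fix rx,ry [-0.21  0.49] yawY 67.6 F [0.1 0.1 1.2] open_mm 87.0
go [-0.0065  0.0018 -0.0269]
```

```bash
python3 -m inch '[{"tx":-0.006,"ty":0.0018,"tz":-0.008,"rx":-0.2,"ry":0.5,"rz":0,"jaw":0.087},{"tx":-0.001,"ty":0,"tz":-0.01,"rx":0,"ry":0,"rz":0,"jaw":0.087},{"tx":-0.001,"ty":0,"tz":-0.006,"rx":0,"ry":0,"rz":0,"jaw":0.087},{"tx":0,"ty":0,"tz":-0.001,"rx":0,"ry":0,"rz":0,"jaw":0.087}]'; python3 st.py .4993 .403 .003
```

```text
t: 8.8
ee_pos: [0.4993, 0.404, 0.0069]
eef_rot: [0.139, 0.693, -0.136, 0.694]
contact_force: [0.4, 0.4, 0.7]
opening: 1.001
t8.80 pos [0.4993 0.404  0.0069] fix rx,ry [-0.21  0.18] yawY 67.6 F [0.4 0.4 0.7] open_mm 87.1
go [-0.     -0.001  -0.0039]
```

```bash
python3 -m inch '[{"tx":0,"ty":-0.001,"tz":-0.004,"rx":-0.2,"ry":0.2,"rz":0,"jaw":0.05},{"tx":0,"ty":0,"tz":-0.001,"rx":0,"ry":0,"rz":0,"jaw":0.05},{"tx":0,"ty":0,"tz":-0.001,"rx":0,"ry":0,"rz":0,"jaw":0.05},{"tx":0,"ty":0,"tz":0,"rx":0,"ry":0,"rz":0,"jaw":0.05}]' 30; python3 st.py .4993 .403 .003
```

```text
t: 9.2
ee_pos: [0.4997, 0.4035, 0.0008]
eef_rot: [0.138, 0.694, -0.137, 0.694]
contact_force: [0.4, 2.7, -1.2]
opening: 0.718
t9.20 pos [0.4997 0.4035 0.0008] fix rx,ry [-0.04  0.02] yawY 67.6 F [ 0.4  2.7 -1.2] open_mm 62.5
go [-0.0004 -0.0005  0.0022]
```

Gripped at 62.5 mm. Carrying it to the plate.

```bash
python3 -m inch '[{"tx":0,"ty":0,"tz":0.04,"rx":0,"ry":0,"rz":0,"jaw":0.05},{"tx":0,"ty":-0.01,"tz":0.045,"rx":0,"ry":0,"rz":0,"jaw":0.05},{"tx":0.004,"ty":-0.045,"tz":0.01,"rx":0,"ry":0,"rz":0,"jaw":0.05},{"tx":0.004,"ty":-0.048,"tz":0,"rx":0,"ry":0,"rz":0,"jaw":0.05},{"tx":0.004,"ty":-0.048,"tz":0,"rx":0,"ry":0,"rz":0,"jaw":0.05},{"tx":0.004,"ty":-0.048,"tz":0,"rx":0,"ry":0,"rz":0,"jaw":0.05},{"tx":0.004,"ty":-0.048,"tz":0,"rx":0,"ry":0,"rz":0,"jaw":0.05},{"tx":0.004,"ty":-0.048,"tz":0,"rx":0,"ry":0,"rz":0,"jaw":0.05}]'; python3 st.py .541 -.0445 .1
```

```text
t: 10.0
ee_pos: [0.516, 0.1073, 0.0949]
eef_rot: [0.131, 0.697, -0.131, 0.693]
contact_force: [0.4, -0.6, -2.9]
opening: 0.713
t10.00 pos [0.516  0.1073 0.0949] fix rx,ry [-0.1 -0.3] yawY 68.6 F [ 0.4 -0.6 -2.9] open_mm 62.1
go [ 0.025  -0.1518  0.0051]
```

```bash
python3 -m inch '[{"tx":0.007,"ty":-0.04,"tz":0,"rx":0,"ry":-0.3,"rz":0,"jaw":0.05},{"tx":0.007,"ty":-0.04,"tz":0,"rx":0,"ry":0,"rz":0,"jaw":0.05},{"tx":0.006,"ty":-0.035,"tz":0,"rx":0,"ry":0,"rz":0,"jaw":0.05},{"tx":0.003,"ty":-0.015,"tz":0,"rx":0,"ry":0,"rz":0,"jaw":0.05},{"tx":0,"ty":0,"tz":0,"rx":0,"ry":0,"rz":0,"jaw":0.05},{"tx":0,"ty":0,"tz":0,"rx":0,"ry":0,"rz":0,"jaw":0.05}]'; python3 st.py .541 -.0445 .1;python3 w.py wp3
```

```text
t: 10.6
ee_pos: [0.5351, -0.0389, 0.093]
eef_rot: [0.136, 0.695, -0.137, 0.692]
contact_force: [-0.1, 0.2, -2.7]
opening: 0.717
t10.60 pos [ 0.5351 -0.0389  0.093 ] fix rx,ry [ 0.09 -0.24] yawY 67.7 F [-0.1  0.2 -2.7] open_mm 62.4
go [ 0.0059 -0.0056  0.007 ]
[ 0.5351 -0.0389  0.093 ] [[-0.004, 0.379, 0.926], [-0.002, 0.926, -0.379], [-1.0, -0.003, -0.003]] cam [ 0.465 -0.011  0.256]
```

View pics/wp3.png

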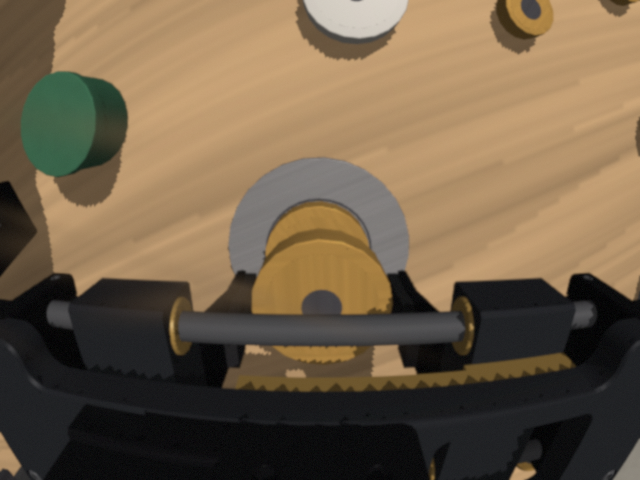

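The held wheel's bore sits at (321,306), the same offset as before, so the TCP target is (0.541, -0.0446).

```bash
python3 -m inch '[{"tx":0.003,"ty":-0.005,"tz":-0.02,"rx":0,"ry":-0.2,"rz":0,"jaw":0.05},{"tx":-0.001,"ty":0,"tz":-0.02,"rx":0,"ry":0,"rz":0,"jaw":0.05},{"tx":-0.001,"ty":0,"tz":-0.005,"rx":0,"ry":0,"rz":0,"jaw":0.05},{"tx":0,"ty":0,"tz":0,"rx":0,"ry":0,"rz":0,"jaw":0.05}]'; python3 st.py .541 -.0446 .027
```

```text
t: 11.05
ee_pos: [0.5363, -0.0357, 0.0471]
eef_rot: [0.133, 0.695, -0.132, 0.694]
contact_force: [0.3, -1.0, -2.0]
opening: 0.714
t11.05 pos [ 0.5363 -0.0357  0.0471] fix rx,ry [-0.09 -0.01] yawY 68.4 F [ 0.3 -1.  -2. ] open_mm 62.1
go [ 0.0047 -0.0089 -0.0201]
```

```bash
python3 -m inch '[{"tx":0.0045,"ty":-0.009,"tz":-0.003,"rx":0,"ry":0,"rz":0,"jaw":0.05},{"tx":0,"ty":0,"tz":-0.006,"rx":0,"ry":0,"rz":0,"jaw":0.05},{"tx":0,"ty":0,"tz":0,"rx":0,"ry":0,"rz":0,"jaw":0.05}]'; python3 st.py .541 -.0446 .027
```

```text
t: 11.35
ee_pos: [0.5425, -0.0434, 0.0392]
eef_rot: [0.132, 0.694, -0.13, 0.695]
contact_force: [-0.5, 1.0, -3.1]
opening: 0.717
t11.35 pos [ 0.5425 -0.0434  0.0392] fix rx,ry [-0.13  0.14] yawY 68.6 F [-0.5  1.  -3.1] open_mm 62.4
go [-0.0015 -0.0012 -0.0122]
```

```bash
python3 -m inch '[{"tx":-0.0015,"ty":-0.0012,"tz":-0.006,"rx":0,"ry":0.1,"rz":0,"jaw":0.05},{"tx":-0.0005,"ty":0,"tz":-0.003,"rx":0,"ry":0,"rz":0,"jaw":0.05},{"tx":0,"ty":0,"tz":-0.001,"rx":0,"ry":0,"rz":0,"jaw":0.05}]'; python3 st.py .541 -.0446 .027
```

```text
t: 11.65
ee_pos: [0.5412, -0.045, 0.0293]
eef_rot: [0.133, 0.694, -0.131, 0.695]
contact_force: [1.7, 0.1, -3.1]
opening: 0.718
t11.65 pos [ 0.5412 -0.045   0.0293] fix rx,ry [-0.14  0.13] yawY 68.6 F [ 1.7  0.1 -3.1] open_mm 62.4
go [-0.0002  0.0004 -0.0023]
```

```bash
python3 -m inch '[{"tx":0,"ty":0.0003,"tz":-0.003,"rx":-0.1,"ry":0.1,"rz":0,"jaw":0.05},{"tx":0,"ty":0,"tz":-0.001,"rx":0,"ry":0,"rz":0,"jaw":0.05}]'; python3 st.py .541 -.0446 .027
```

```text
t: 11.85
ee_pos: [0.5413, -0.0449, 0.0266]
eef_rot: [0.132, 0.695, -0.131, 0.695]
contact_force: [-5.1, 0.4, 11.3]
opening: 0.717
t11.85 pos [ 0.5413 -0.0449  0.0266] fix rx,ry [-0.05  0.01] yawY 68.5 F [-5.1  0.4 11.3] open_mm 62.4
go [-0.0003  0.0003  0.0004]
```

```bash
python3 -m inch '[{"tx":0,"ty":0,"tz":0,"rx":0,"ry":0,"rz":0,"jaw":0.087},{"tx":0,"ty":0,"tz":0,"rx":0,"ry":0,"rz":0,"jaw":0.087},{"tx":0,"ty":0,"tz":0.02,"rx":0,"ry":0,"rz":0,"jaw":0.087},{"tx":0,"ty":0,"tz":0.04,"rx":0,"ry":0,"rz":0,"jaw":0.087},{"tx":0,"ty":0,"tz":0.045,"rx":0,"ry":0,"rz":0,"jaw":0.087},{"tx":0,"ty":0,"tz":0.04,"rx":0,"ry":0,"rz":0,"jaw":0.087},{"tx":0,"ty":0.02,"tz":0,"rx":0,"ry":0,"rz":0,"jaw":0.087},{"tx":0,"ty":0,"tz":0,"rx":0,"ry":0,"rz":0,"jaw":0.087}]'; python3 st.py .5535 .2885 .07; python3 w.py wp4; python3 pl.py wp4 .044 245 220
```

```text
t: 12.65
ee_pos: [0.5431, -0.0242, 0.1794]
eef_rot: [0.133, 0.693, -0.131, 0.697]
contact_force: [0.3, 0.6, -0.5]
opening: 0.998
t12.65 pos [ 0.5431 -0.0242  0.1794] fix rx,ry [-0.08  0.37] yawY 68.5 F [ 0.3  0.6 -0.5] open_mm 86.8
go [ 0.0104  0.3127 -0.1094]
[ 0.5431 -0.0242  0.1794] [[0.006, 0.367, 0.93], [0.001, 0.93, -0.367], [-1.0, 0.004, 0.006]] cam [0.471 0.003 0.342]
plate (array([ 0.5411586 , -0.04545452]), np.float64(0.12997786349323728))
(299, 221) circ [ 0.5368 -0.0435] 66.4 bore [array([ 0.5408, -0.0462])]
(595, 122) circ [0.5451 0.2606] 53.1 bore [array([0.5476, 0.2658])]
(467, 31) circ [0.4336 0.1483] 38.0 bore [array([0.4329, 0.1505])]
```

View pics/wp4.png

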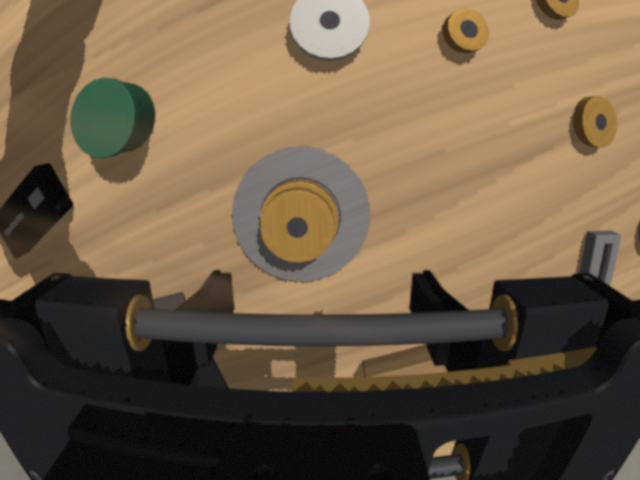

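Wheel_b's bore is at (0.5408, -0.0462), under 1 mm off the plate centre (0.5412, -0.0455). On to wheel_c.

```bash
python3 -m inch '[{"tx":0.002,"ty":0.045,"tz":0,"rx":0,"ry":0.4,"rz":0,"jaw":0.087},{"tx":0.002,"ty":0.048,"tz":0,"rx":0,"ry":0,"rz":0,"jaw":0.087},{"tx":0.002,"ty":0.048,"tz":0,"rx":0,"ry":0,"rz":0,"jaw":0.087},{"tx":0.002,"ty":0.048,"tz":0,"rx":0,"ry":0,"rz":0,"jaw":0.087},{"tx":0.002,"ty":0.045,"tz":-0.02,"rx":0,"ry":0,"rz":0,"jaw":0.087},{"tx":0.002,"ty":0.035,"tz":-0.03,"rx":0,"ry":0,"rz":0,"jaw":0.087},{"tx":0.002,"ty":0.03,"tz":-0.035,"rx":0,"ry":0,"rz":0,"jaw":0.087},{"tx":0,"ty":0.01,"tz":-0.01,"rx":0,"ry":0,"rz":0,"jaw":0.087}]';  python3 -m inch '[{"tx":0,"ty":0,"tz":0,"rx":0,"ry":0,"rz":0,"jaw":0.087}]'; python3 st.py .5542 .2885 .07; python3 w.py wc; python3 -c "
from h import *
wbrass('wc')"
```

```text
t: 13.5
ee_pos: [0.5589, 0.2813, 0.0801]
eef_rot: [0.137, 0.691, -0.14, 0.696]
contact_force: [-1.0, -0.1, -1.3]
opening: 0.998
t: 13.6
ee_pos: [0.5577, 0.2813, 0.0777]
eef_rot: [0.135, 0.692, -0.14, 0.695]
contact_force: [0.1, -1.0, 0.2]
opening: 1.0
t13.60 pos [0.5577 0.2813 0.0777] fix rx,ry [0.46 0.11] yawY 67.6 F [ 0.1 -1.   0.2] open_mm 87.0
go [-0.0035  0.0072 -0.0077]
[0.5577 0.2813 0.0777] [[0.002, 0.382, 0.924], [-0.008, 0.924, -0.382], [-1.0, -0.007, 0.005]] cam [0.486 0.311 0.24 ]
(332, 239) circ [0.5532 0.2883] 55.2 bore [array([0.5545, 0.2882])]
(94, 160) circ [0.4329 0.1622] 35.9 bore [array([0.4327, 0.1604])]
(244, 38) circ [0.4157 0.2876] 48.0 bore [array([0.4146, 0.2871])]
```

View pics/wc.png

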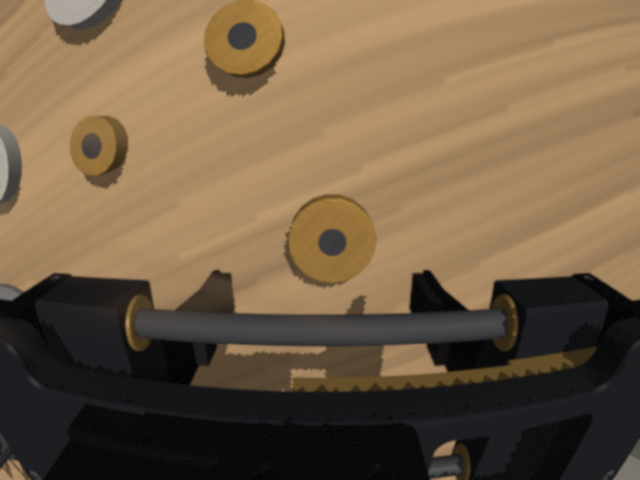

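Wheel_c is at (332,242), which is (0.5544, 0.2884). Descending.

```bash
python3 -m inch '[{"tx":-0.004,"ty":0.007,"tz":-0.02,"rx":0.4,"ry":0.1,"rz":0,"jaw":0.087},{"tx":-0.002,"ty":0,"tz":-0.02,"rx":0,"ry":0,"rz":0,"jaw":0.087},{"tx":-0.001,"ty":0,"tz":-0.012,"rx":0,"ry":0,"rz":0,"jaw":0.087},{"tx":0,"ty":0,"tz":0,"rx":0,"ry":0,"rz":0,"jaw":0.087}]'; python3 st.py .5544 .2884 .003
```

```text
t: 14.05
ee_pos: [0.5575, 0.2789, 0.0312]
eef_rot: [0.142, 0.689, -0.142, 0.696]
contact_force: [-0.8, -0.5, 0.6]
opening: 1.001
t14.05 pos [0.5575 0.2789 0.0312] fix rx,ry [0.09 0.56] yawY 66.9 F [-0.8 -0.5  0.6] open_mm 87.1
go [-0.0031  0.0095 -0.0282]
```

```bash
python3 -m inch '[{"tx":-0.003,"ty":0.0095,"tz":-0.003,"rx":0.1,"ry":0.5,"rz":0,"jaw":0.087},{"tx":0,"ty":0,"tz":-0.006,"rx":0,"ry":0,"rz":0,"jaw":0.087},{"tx":0,"ty":0,"tz":-0.002,"rx":0,"ry":0,"rz":0,"jaw":0.087}]'; python3 st.py .5544 .2884 .003
```

```text
t: 14.35
ee_pos: [0.5578, 0.2876, 0.0235]
eef_rot: [0.144, 0.691, -0.142, 0.694]
contact_force: [0.2, 0.4, -0.8]
opening: 0.997
t14.35 pos [0.5578 0.2876 0.0235] fix rx,ry [-0.14  0.33] yawY 66.7 F [ 0.2  0.4 -0.8] open_mm 86.8
go [-0.0034  0.0008 -0.0205]
```

```bash
python3 -m inch '[{"tx":-0.0035,"ty":0.0008,"tz":-0.006,"rx":-0.1,"ry":0.3,"rz":0,"jaw":0.087},{"tx":-0.001,"ty":0,"tz":-0.008,"rx":0,"ry":0,"rz":0,"jaw":0.087},{"tx":0,"ty":0,"tz":-0.006,"rx":0,"ry":0,"rz":0,"jaw":0.087},{"tx":0,"ty":0,"tz":-0.001,"rx":0,"ry":0,"rz":0,"jaw":0.087}]'; python3 st.py .5544 .2884 .003
```

```text
t: 14.75
ee_pos: [0.5531, 0.2891, 0.0013]
eef_rot: [0.143, 0.692, -0.142, 0.693]
contact_force: [-0.3, 1.1, 0.3]
opening: 1.001
t14.75 pos [0.5531 0.2891 0.0013] fix rx,ry [-0.06  0.05] yawY 66.7 F [-0.3  1.1  0.3] open_mm 87.0
go [ 0.0013 -0.0007  0.0017]
```

```bash
python3 -m inch '[{"tx":0.0013,"ty":-0.0007,"tz":0.001,"rx":0,"ry":0,"rz":0,"jaw":0.045},{"tx":0,"ty":0,"tz":0,"rx":0,"ry":0,"rz":0,"jaw":0.045},{"tx":0,"ty":0,"tz":0,"rx":0,"ry":0,"rz":0,"jaw":0.045},{"tx":0,"ty":0,"tz":0,"rx":0,"ry":0,"rz":0,"jaw":0.045},{"tx":0,"ty":0,"tz":0,"rx":0,"ry":0,"rz":0,"jaw":0.045}]' 30; python3 st.py .5542 .2886 .003
```

```text
t: 15.25
ee_pos: [0.5548, 0.2883, 0.0023]
eef_rot: [0.143, 0.692, -0.142, 0.693]
contact_force: [0.4, -0.6, -1.9]
opening: 0.639
t15.25 pos [0.5548 0.2883 0.0023] fix rx,ry [-0.07  0.07] yawY 66.7 F [ 0.4 -0.6 -1.9] open_mm 55.6
go [-0.0006  0.0003  0.0007]
```

Gripped at 55.6 mm. Carrying it.

```bash
python3 -m inch '[{"tx":0,"ty":0,"tz":0.04,"rx":0,"ry":0,"rz":0,"jaw":0.045},{"tx":0,"ty":-0.01,"tz":0.045,"rx":0,"ry":0,"rz":0,"jaw":0.045},{"tx":-0.002,"ty":-0.04,"tz":0.02,"rx":0,"ry":0,"rz":0,"jaw":0.045},{"tx":-0.001,"ty":-0.048,"tz":0.005,"rx":0,"ry":0,"rz":0,"jaw":0.045},{"tx":-0.001,"ty":-0.048,"tz":0,"rx":0,"ry":0,"rz":0,"jaw":0.045},{"tx":-0.001,"ty":-0.048,"tz":0,"rx":0,"ry":0,"rz":0,"jaw":0.045},{"tx":-0.001,"ty":-0.045,"tz":0,"rx":0,"ry":0,"rz":0,"jaw":0.045},{"tx":0,"ty":-0.035,"tz":0,"rx":0,"ry":0,"rz":0,"jaw":0.045}]'; python3 st.py .5413 -.0443 .1
```

```text
t: 16.05
ee_pos: [0.5415, 0.0127, 0.1128]
eef_rot: [0.138, 0.695, -0.137, 0.692]
contact_force: [1.5, -0.2, -2.3]
opening: 0.635
t16.05 pos [0.5415 0.0127 0.1128] fix rx,ry [-0.12 -0.21] yawY 67.6 F [ 1.5 -0.2 -2.3] open_mm 55.3
go [-0.0002 -0.057  -0.0128]
```

```bash
python3 -m inch '[{"tx":0,"ty":-0.03,"tz":-0.005,"rx":0,"ry":-0.2,"rz":0,"jaw":0.045},{"tx":0,"ty":-0.015,"tz":-0.01,"rx":0,"ry":0,"rz":0,"jaw":0.045},{"tx":0,"ty":0,"tz":0,"rx":0,"ry":0,"rz":0,"jaw":0.045},{"tx":0,"ty":0,"tz":0,"rx":0,"ry":0,"rz":0,"jaw":0.045}]'; python3 st.py .5413 -.0443 .1;python3 w.py wp5
```

```text
t: 16.45
ee_pos: [0.5388, -0.0421, 0.097]
eef_rot: [0.142, 0.693, -0.142, 0.692]
contact_force: [0.7, 0.8, -2.3]
opening: 0.633
t16.45 pos [ 0.5388 -0.0421  0.097 ] fix rx,ry [ 0.   -0.11] yawY 66.9 F [ 0.7  0.8 -2.3] open_mm 55.1
go [ 0.0025 -0.0022  0.003 ]
[ 0.5388 -0.0421  0.097 ] [[-0.002, 0.393, 0.92], [-0.0, 0.92, -0.393], [-1.0, -0.001, -0.002]] cam [ 0.468 -0.013  0.26 ]
```

View pics/wp5.png

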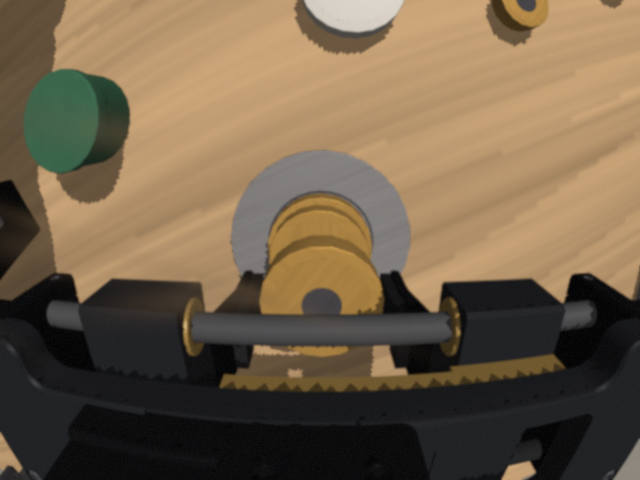

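Wheel_c is held with its bore at (322,304).

```bash
python3 -c "
from h import *
im,z,m=wld('wp5');print(cast(m,322,305,z['ee'][2]-.0023+.018,True)-z['ee'])
im,z,m=wld('wp3');print(cast(m,321,306,z['ee'][2]-.0008+.018,True)-z['ee'])"
python3 -m inch '[{"tx":0.001,"ty":-0.003,"tz":-0.015,"rx":0,"ry":-0.1,"rz":0,"jaw":0.045},{"tx":-0.001,"ty":0,"tz":-0.01,"rx":0,"ry":0,"rz":0,"jaw":0.045},{"tx":0,"ty":0,"tz":0,"rx":0,"ry":0,"rz":0,"jaw":0.045}]'; python3 st.py .5413 -.0443 .0465
```

```text
[-0.00071472 -0.00063327  0.0157    ]
[-0.00106059 -0.00091477  0.0172    ]
t: 16.8
ee_pos: [0.5396, -0.0396, 0.072]
eef_rot: [0.14, 0.693, -0.138, 0.693]
contact_force: [-0.4, -0.1, -3.0]
opening: 0.633
t16.80 pos [ 0.5396 -0.0396  0.072 ] fix rx,ry [-0.11  0.05] yawY 67.3 F [-0.4 -0.1 -3. ] open_mm 55.1
go [ 0.0017 -0.0047 -0.0255]
```

```bash
python3 -m inch '[{"tx":0.001,"ty":-0.005,"tz":-0.01,"rx":0,"ry":0,"rz":0,"jaw":0.045},{"tx":0,"ty":-0.002,"tz":-0.003,"rx":0,"ry":0,"rz":0,"jaw":0.045},{"tx":0,"ty":0,"tz":0,"rx":0,"ry":0,"rz":0,"jaw":0.045}]'; python3 st.py .5416 -.0445 .0465
```

```text
t: 17.1
ee_pos: [0.5414, -0.0448, 0.0587]
eef_rot: [0.139, 0.693, -0.137, 0.694]
contact_force: [0.3, -0.2, -2.0]
opening: 0.636
t17.10 pos [ 0.5414 -0.0448  0.0587] fix rx,ry [-0.14  0.09] yawY 67.5 F [ 0.3 -0.2 -2. ] open_mm 55.4
go [ 0.0002  0.0003 -0.0122]
```

```bash
python3 -m inch '[{"tx":0,"ty":0,"tz":-0.006,"rx":-0.1,"ry":0.1,"rz":0,"jaw":0.045},{"tx":-0.0005,"ty":0,"tz":-0.004,"rx":0,"ry":0,"rz":0,"jaw":0.045},{"tx":0,"ty":0,"tz":-0.001,"rx":0,"ry":0,"rz":0,"jaw":0.045}]'; python3 st.py .5416 -.0445 .0465
```

```text
t: 17.4
ee_pos: [0.5414, -0.0448, 0.0474]
eef_rot: [0.138, 0.693, -0.138, 0.694]
contact_force: [0.1, -0.1, -2.7]
opening: 0.634
t17.40 pos [ 0.5414 -0.0448  0.0474] fix rx,ry [-0.04  0.04] yawY 67.5 F [ 0.1 -0.1 -2.7] open_mm 55.2
go [ 0.0002  0.0003 -0.0009]
```

```bash
python3 -m inch '[{"tx":0.0002,"ty":0.0003,"tz":-0.0015,"rx":0,"ry":0,"rz":0,"jaw":0.045},{"tx":0,"ty":0,"tz":-0.001,"rx":0,"ry":0,"rz":0,"jaw":0.045}]'; python3 st.py .5416 -.0445 .0465
```

```text
t: 17.6
ee_pos: [0.5417, -0.0447, 0.0462]
eef_rot: [0.138, 0.693, -0.138, 0.694]
contact_force: [-5.6, 0.4, 9.4]
opening: 0.639
t17.60 pos [ 0.5417 -0.0447  0.0462] fix rx,ry [-0.06  0.02] yawY 67.5 F [-5.6  0.4  9.4] open_mm 55.6
go [-0.0001  0.0002  0.0003]
```

```bash
python3 -m inch '[{"tx":0,"ty":0,"tz":0,"rx":0,"ry":0,"rz":0,"jaw":0.087},{"tx":0,"ty":0,"tz":0,"rx":0,"ry":0,"rz":0,"jaw":0.087},{"tx":0,"ty":0,"tz":0,"rx":0,"ry":0,"rz":0,"jaw":0.087},{"tx":0,"ty":0,"tz":0.02,"rx":0,"ry":0,"rz":0,"jaw":0.087},{"tx":0,"ty":0,"tz":0.04,"rx":0,"ry":0,"rz":0,"jaw":0.087},{"tx":0,"ty":0,"tz":0.045,"rx":0,"ry":0,"rz":0,"jaw":0.087},{"tx":0,"ty":0.02,"tz":0.02,"rx":0,"ry":0,"rz":0,"jaw":0.087},{"tx":0,"ty":0,"tz":0,"rx":0,"ry":0,"rz":0,"jaw":0.087}]'; python3 st.py .4146 .287 .07; python3 w.py wp6; python3 pl.py wp6 .062 245 220
```

```text
t: 18.4
ee_pos: [0.5427, -0.0244, 0.1769]
eef_rot: [0.139, 0.692, -0.138, 0.695]
contact_force: [-0.6, -0.4, -1.0]
opening: 0.997
t18.40 pos [ 0.5427 -0.0244  0.1769] fix rx,ry [-0.08  0.22] yawY 67.4 F [-0.6 -0.4 -1. ] open_mm 86.8
go [-0.1281  0.3114 -0.1069]
[ 0.5427 -0.0244  0.1769] [[0.004, 0.384, 0.923], [0.001, 0.923, -0.384], [-1.0, 0.003, 0.003]] cam [0.471 0.004 0.34 ]
plate (array([ 0.54107167, -0.04544559]), np.float64(0.12987382548800033))
(299, 225) circ [ 0.5345 -0.0413] 64.0 bore [array([ 0.5411, -0.0459])]
(464, 28) circ [0.4357 0.1394] 35.8 bore [array([0.4351, 0.1416])]
```

View pics/wp6.png

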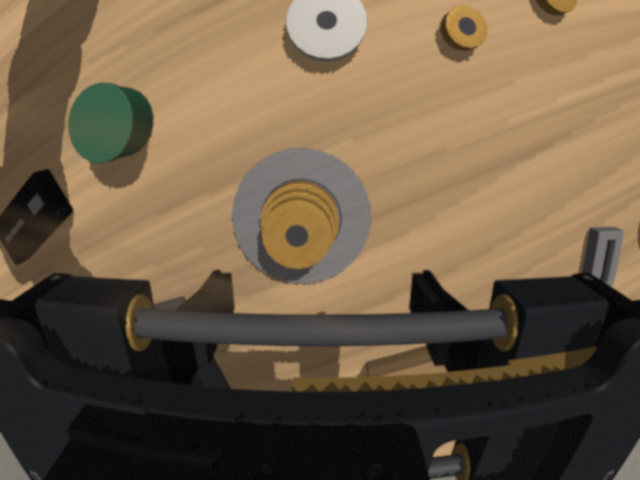

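Wheel_c's bore is at (0.5411, -0.0459), so the stack is well centred. On to wheel_d.

```bash
python3 -m inch '[{"tx":-0.015,"ty":0.04,"tz":0,"rx":0,"ry":0.2,"rz":0,"jaw":0.087},{"tx":-0.018,"ty":0.045,"tz":0,"rx":0,"ry":0,"rz":0,"jaw":0.087},{"tx":-0.018,"ty":0.045,"tz":0,"rx":0,"ry":0,"rz":0,"jaw":0.087},{"tx":-0.018,"ty":0.045,"tz":0,"rx":0,"ry":0,"rz":0,"jaw":0.087},{"tx":-0.018,"ty":0.042,"tz":-0.02,"rx":0,"ry":0,"rz":0,"jaw":0.087},{"tx":-0.018,"ty":0.035,"tz":-0.03,"rx":0,"ry":0,"rz":0,"jaw":0.087},{"tx":-0.013,"ty":0.03,"tz":-0.03,"rx":0,"ry":0,"rz":0,"jaw":0.087},{"tx":-0.006,"ty":0.01,"tz":-0.01,"rx":0,"ry":0,"rz":0,"jaw":0.087}]';  python3 -m inch '[{"tx":0,"ty":0,"tz":0,"rx":0,"ry":0,"rz":0,"jaw":0.087},{"tx":0,"ty":0,"tz":0,"rx":0,"ry":0,"rz":0,"jaw":0.087}]'; python3 st.py .4146 .287 .07; python3 w.py wd; python3 -c "
from h import *
wbrass('wd')"
```

```text
t: 19.25
ee_pos: [0.412, 0.2611, 0.0758]
eef_rot: [0.141, 0.693, -0.148, 0.692]
contact_force: [0.3, 0.2, 1.2]
opening: 1.004
t: 19.45
ee_pos: [0.4104, 0.259, 0.0729]
eef_rot: [0.139, 0.694, -0.149, 0.69]
contact_force: [0.2, 0.1, -1.5]
opening: 1.0
t19.45 pos [0.4104 0.259  0.0729] fix rx,ry [ 0.76 -0.46] yawY 66.5 F [ 0.2  0.1 -1.5] open_mm 87.0
go [ 0.0042  0.028  -0.0029]
[0.4104 0.259  0.0729] [[-0.008, 0.398, 0.917], [-0.013, 0.917, -0.398], [-1.0, -0.015, -0.002]] cam [0.341 0.291 0.236]
(369, 240) circ [0.4135 0.2871] 48.4 bore [array([0.4151, 0.2872])]
```

View pics/wd.png

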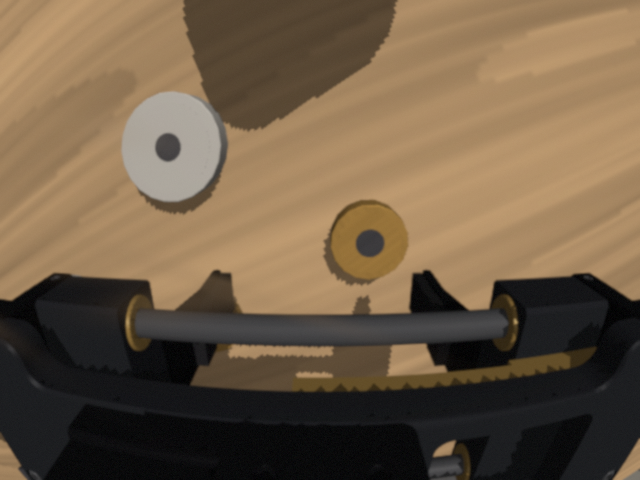

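Wheel_d is at (370,242), which is (0.415, 0.2872). I'll align first, then descend.

```bash
python3 -m inch '[{"tx":0.004,"ty":0.027,"tz":0,"rx":0.8,"ry":-0.4,"rz":0,"jaw":0.087},{"tx":0,"ty":0,"tz":0,"rx":0,"ry":0,"rz":0,"jaw":0.087},{"tx":0,"ty":0,"tz":-0.02,"rx":0,"ry":0,"rz":0,"jaw":0.087},{"tx":-0.001,"ty":0,"tz":-0.02,"rx":0,"ry":0,"rz":0,"jaw":0.087},{"tx":0,"ty":0,"tz":-0.005,"rx":0,"ry":0,"rz":0,"jaw":0.087},{"tx":0,"ty":0,"tz":0,"rx":0,"ry":0,"rz":0,"jaw":0.087}]'; python3 st.py .415 .2872 .003
```

```text
t: 20.1
ee_pos: [0.4257, 0.2782, 0.0343]
eef_rot: [0.153, 0.687, -0.148, 0.695]
contact_force: [0.8, 0.1, 0.3]
opening: 1.004
t20.10 pos [0.4257 0.2782 0.0343] fix rx,ry [-0.27  0.71] yawY 65.4 F [0.8 0.1 0.3] open_mm 87.3
go [-0.0107  0.009  -0.0313]
```

```bash
python3 -m inch '[{"tx":-0.009,"ty":0.009,"tz":0,"rx":-0.2,"ry":0.7,"rz":0,"jaw":0.087},{"tx":0,"ty":0,"tz":-0.003,"rx":0,"ry":0,"rz":0,"jaw":0.087},{"tx":0,"ty":0,"tz":0,"rx":0,"ry":0,"rz":0,"jaw":0.087}]'; python3 st.py .415 .2872 .003
```

```text
t: 20.4
ee_pos: [0.4184, 0.2877, 0.0339]
eef_rot: [0.152, 0.69, -0.15, 0.691]
contact_force: [0.9, -0.9, -0.3]
opening: 1.003
t20.40 pos [0.4184 0.2877 0.0339] fix rx,ry [-0.17  0.15] yawY 65.3 F [ 0.9 -0.9 -0.3] open_mm 87.2
go [-0.0034 -0.0005 -0.0309]
```

```bash
python3 -m inch '[{"tx":-0.004,"ty":-0.0005,"tz":-0.009,"rx":-0.1,"ry":0.1,"rz":0,"jaw":0.087},{"tx":-0.001,"ty":0,"tz":-0.01,"rx":0,"ry":0,"rz":0,"jaw":0.087},{"tx":-0.0005,"ty":0,"tz":-0.007,"rx":0,"ry":0,"rz":0,"jaw":0.087},{"tx":0,"ty":0,"tz":-0.002,"rx":0,"ry":0,"rz":0,"jaw":0.087}]'; python3 st.py .415 .2872 .003
```

```text
t: 20.8
ee_pos: [0.4125, 0.2877, 0.0044]
eef_rot: [0.152, 0.69, -0.15, 0.691]
contact_force: [-0.6, -0.7, -0.1]
opening: 1.002
t20.80 pos [0.4125 0.2877 0.0044] fix rx,ry [-0.11  0.11] yawY 65.4 F [-0.6 -0.7 -0.1] open_mm 87.2
go [ 0.0025 -0.0005 -0.0014]
```

```bash
python3 -m inch '[{"tx":0.0025,"ty":-0.0005,"tz":-0.002,"rx":0,"ry":0,"rz":0,"jaw":0.04},{"tx":0,"ty":0,"tz":-0.0005,"rx":0,"ry":0,"rz":0,"jaw":0.04},{"tx":0,"ty":0,"tz":0,"rx":0,"ry":0,"rz":0,"jaw":0.04},{"tx":0,"ty":0,"tz":0,"rx":0,"ry":0,"rz":0,"jaw":0.04},{"tx":0,"ty":0,"tz":0,"rx":0,"ry":0,"rz":0,"jaw":0.04},{"tx":0,"ty":0,"tz":0,"rx":0,"ry":0,"rz":0,"jaw":0.04}]' 30; python3 st.py .415 .2872 .003
```

```text
t: 21.4
ee_pos: [0.4154, 0.2871, 0.0013]
eef_rot: [0.152, 0.69, -0.15, 0.691]
contact_force: [0.0, -1.0, -1.8]
opening: 0.554
t21.40 pos [0.4154 0.2871 0.0013] fix rx,ry [-0.1  0.1] yawY 65.3 F [ 0.  -1.  -1.8] open_mm 48.2
go [-0.0004  0.0001  0.0017]
```

Gripped at 48.2 mm. Carrying it.

```bash
python3 -m inch '[{"tx":0,"ty":0,"tz":0.04,"rx":0,"ry":0,"rz":0,"jaw":0.04},{"tx":0,"ty":-0.01,"tz":0.045,"rx":0,"ry":0,"rz":0,"jaw":0.04},{"tx":0.012,"ty":-0.035,"tz":0.025,"rx":0,"ry":0,"rz":0,"jaw":0.04},{"tx":0.017,"ty":-0.045,"tz":0.005,"rx":0,"ry":0,"rz":0,"jaw":0.04},{"tx":0.017,"ty":-0.045,"tz":0,"rx":0,"ry":0,"rz":0,"jaw":0.04},{"tx":0.017,"ty":-0.045,"tz":0,"rx":0,"ry":0,"rz":0,"jaw":0.04},{"tx":0.017,"ty":-0.045,"tz":0,"rx":0,"ry":0,"rz":0,"jaw":0.04},{"tx":0.014,"ty":-0.035,"tz":0,"rx":0,"ry":0,"rz":0,"jaw":0.04}]'; python3 st.py .5416 -.0445 .115
```

```text
t: 22.2
ee_pos: [0.5067, 0.0235, 0.1209]
eef_rot: [0.146, 0.691, -0.144, 0.693]
contact_force: [0.5, -0.1, -1.6]
opening: 0.553
t22.20 pos [0.5067 0.0235 0.1209] fix rx,ry [-0.17  0.16] yawY 66.3 F [ 0.5 -0.1 -1.6] open_mm 48.1
go [ 0.0349 -0.068  -0.0059]
```

```bash
python3 -m inch '[{"tx":0.015,"ty":-0.03,"tz":0,"rx":-0.1,"ry":0.1,"rz":0,"jaw":0.04},{"tx":0.010,"ty":-0.02,"tz":-0.003,"rx":0,"ry":0,"rz":0,"jaw":0.04},{"tx":0.003,"ty":-0.006,"tz":-0.003,"rx":0,"ry":0,"rz":0,"jaw":0.04},{"tx":0,"ty":0,"tz":0,"rx":0,"ry":0,"rz":0,"jaw":0.04},{"tx":0,"ty":0,"tz":0,"rx":0,"ry":0,"rz":0,"jaw":0.04}]'; python3 st.py .5416 -.0445 .1;python3 w.py wp7;  python3 -c "
from h import *
wbrass('wp7',0.118-.0013+.018)"
```

```text
t: 22.7
ee_pos: [0.5346, -0.041, 0.1139]
eef_rot: [0.149, 0.691, -0.149, 0.691]
contact_force: [-0.7, 0.5, -1.9]
opening: 0.555
t22.70 pos [ 0.5346 -0.041   0.1139] fix rx,ry [ 0.04 -0.03] yawY 65.7 F [-0.7  0.5 -1.9] open_mm 48.3
go [ 0.007  -0.0035 -0.0139]
[ 0.5346 -0.041   0.1139] [[-0.001, 0.412, 0.911], [-0.001, 0.911, -0.412], [-1.0, -0.001, -0.0]] cam [ 0.465 -0.01   0.277]
(324, 255) circ [ 0.5153 -0.0311] 51.9 bore []
(507, 17) circ [0.4455 0.0824] 24.3 bore [array([0.4454, 0.0853])]
```

View pics/wp7.png

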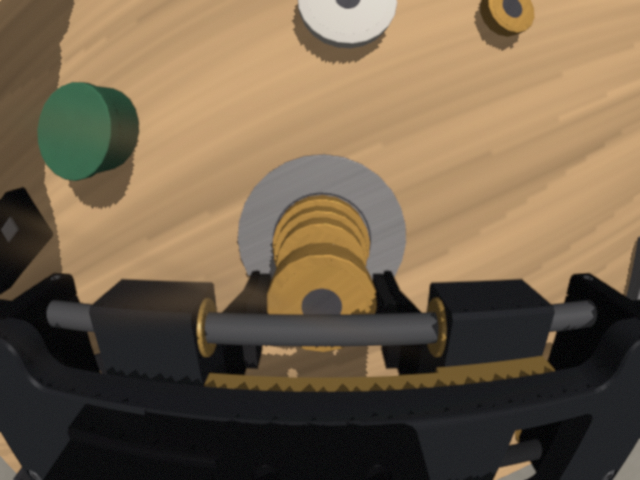

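The held bore is at (322,305), the same offset. Lowering.

```bash
python3 -m inch '[{"tx":0.006,"ty":-0.004,"tz":-0.01,"rx":0,"ry":0,"rz":0,"jaw":0.04},{"tx":0,"ty":0,"tz":-0.015,"rx":0,"ry":0,"rz":0,"jaw":0.04},{"tx":0,"ty":0,"tz":-0.004,"rx":0,"ry":0,"rz":0,"jaw":0.04},{"tx":0,"ty":0,"tz":0,"rx":0,"ry":0,"rz":0,"jaw":0.04}]'; python3 st.py .5416 -.0445 .0633
```

```text
t: 23.15
ee_pos: [0.5409, -0.0396, 0.0832]
eef_rot: [0.146, 0.692, -0.145, 0.692]
contact_force: [-0.3, 0.6, -1.0]
opening: 0.556
t23.15 pos [ 0.5409 -0.0396  0.0832] fix rx,ry [-0.09 -0.  ] yawY 66.2 F [-0.3  0.6 -1. ] open_mm 48.4
go [ 0.0007 -0.0049 -0.0199]
```

```bash
python3 -m inch '[{"tx":0,"ty":-0.0055,"tz":-0.006,"rx":0,"ry":0,"rz":0,"jaw":0.04},{"tx":0,"ty":-0.0005,"tz":-0.005,"rx":0,"ry":0,"rz":0,"jaw":0.04},{"tx":0,"ty":0,"tz":0,"rx":0,"ry":0,"rz":0,"jaw":0.04}]'; python3 st.py .5416 -.0445 .0633
```

```text
t: 23.45
ee_pos: [0.5413, -0.0454, 0.0717]
eef_rot: [0.146, 0.692, -0.145, 0.692]
contact_force: [-0.3, -0.4, -2.2]
opening: 0.555
t23.45 pos [ 0.5413 -0.0454  0.0717] fix rx,ry [-0.1   0.03] yawY 66.3 F [-0.3 -0.4 -2.2] open_mm 48.3
go [ 0.0003  0.0009 -0.0084]
```

```bash
python3 -m inch '[{"tx":0.0003,"ty":0.001,"tz":-0.005,"rx":-0.1,"ry":0,"rz":0,"jaw":0.04},{"tx":0,"ty":0,"tz":-0.002,"rx":0,"ry":0,"rz":0,"jaw":0.04},{"tx":0,"ty":0,"tz":-0.001,"rx":0,"ry":0,"rz":0,"jaw":0.04}]'; python3 st.py .5416 -.0445 .0633
```

```text
t: 23.75
ee_pos: [0.5421, -0.0445, 0.0637]
eef_rot: [0.146, 0.691, -0.145, 0.693]
contact_force: [0.4, -0.6, -1.5]
opening: 0.555
t23.75 pos [ 0.5421 -0.0445  0.0637] fix rx,ry [-0.    0.11] yawY 66.3 F [ 0.4 -0.6 -1.5] open_mm 48.3
go [-0.0005 -0.     -0.0004]
```

```bash
python3 -m inch '[{"tx":-0.0005,"ty":0,"tz":-0.001,"rx":0,"ry":0.1,"rz":0,"jaw":0.04},{"tx":0,"ty":0,"tz":-0.001,"rx":0,"ry":0,"rz":0,"jaw":0.04}]'; python3 st.py .5416 -.0445 .0633
```

```text
t: 23.95
ee_pos: [0.542, -0.0444, 0.0632]
eef_rot: [0.146, 0.692, -0.145, 0.692]
contact_force: [-4.6, 0.3, 8.7]
opening: 0.556
t23.95 pos [ 0.542  -0.0444  0.0632] fix rx,ry [-0.03  0.03] yawY 66.3 F [-4.6  0.3  8.7] open_mm 48.4
go [-0.0004 -0.0001  0.0001]
```

```bash
python3 -m inch '[{"tx":0,"ty":0,"tz":0,"rx":0,"ry":0,"rz":0,"jaw":0.087},{"tx":0,"ty":0,"tz":0,"rx":0,"ry":0,"rz":0,"jaw":0.087},{"tx":0,"ty":0,"tz":0,"rx":0,"ry":0,"rz":0,"jaw":0.087},{"tx":0,"ty":0,"tz":0.02,"rx":0,"ry":0,"rz":0,"jaw":0.087},{"tx":0,"ty":0,"tz":0.04,"rx":0,"ry":0,"rz":0,"jaw":0.087},{"tx":0,"ty":0,"tz":0.035,"rx":0,"ry":0,"rz":0,"jaw":0.087},{"tx":0,"ty":0.02,"tz":0.01,"rx":0,"ry":0,"rz":0,"jaw":0.087},{"tx":0,"ty":0,"tz":0,"rx":0,"ry":0,"rz":0,"jaw":0.087}]'; python3 st.py .4295 .163 .07; python3 w.py wp8; python3 pl.py wp8 .080 245 210
```

```text
t: 24.75
ee_pos: [0.5419, -0.0242, 0.172]
eef_rot: [0.146, 0.691, -0.145, 0.692]
contact_force: [0.2, 0.9, -0.2]
opening: 0.995
t24.75 pos [ 0.5419 -0.0242  0.172 ] fix rx,ry [-0.04  0.08] yawY 66.2 F [ 0.2  0.9 -0.2] open_mm 86.5
go [-0.1124  0.1872 -0.102 ]
[ 0.5419 -0.0242  0.172 ] [[0.001, 0.403, 0.915], [0.001, 0.915, -0.403], [-1.0, 0.001, 0.001]] cam [0.471 0.006 0.335]
plate (array([ 0.5409458 , -0.04539011]), np.float64(0.1297858333948559))
(299, 230) circ [ 0.5317 -0.0388] 62.4 bore [array([ 0.5411, -0.0455])]
(463, 24) circ [0.4383 0.1309] 33.0 bore [array([0.4378, 0.1326])]
```

View pics/wp8.png

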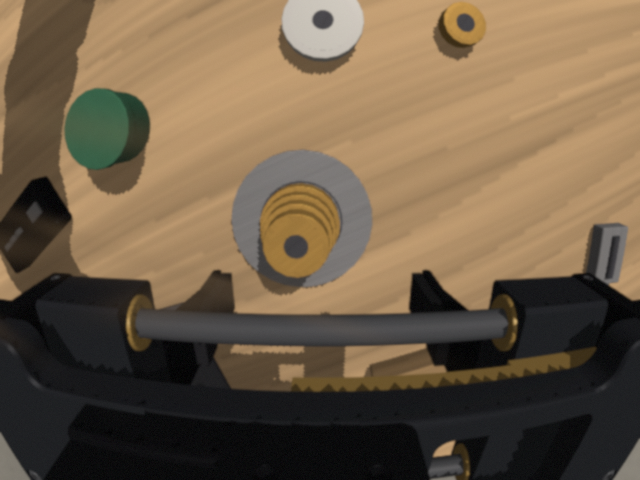

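Wheel_d's bore is at (0.5411, -0.0455), dead centre. On to wheel_e.

```bash
python3 -m inch '[{"tx":-0.020,"ty":0.035,"tz":0,"rx":0,"ry":0,"rz":0,"jaw":0.087},{"tx":-0.024,"ty":0.04,"tz":0,"rx":0,"ry":0,"rz":0,"jaw":0.087},{"tx":-0.024,"ty":0.04,"tz":-0.015,"rx":0,"ry":0,"rz":0,"jaw":0.087},{"tx":-0.020,"ty":0.035,"tz":-0.03,"rx":0,"ry":0,"rz":0,"jaw":0.087},{"tx":-0.015,"ty":0.022,"tz":-0.035,"rx":0,"ry":0,"rz":0,"jaw":0.087},{"tx":-0.005,"ty":0.008,"tz":-0.01,"rx":0,"ry":0,"rz":0,"jaw":0.087},{"tx":0,"ty":0,"tz":0,"rx":0,"ry":0,"rz":0,"jaw":0.087},{"tx":0,"ty":0,"tz":0,"rx":0,"ry":0,"rz":0,"jaw":0.087}]'; python3 st.py .4294 .1632 .07; python3 w.py we; python3 -c "
from h import *
wbrass('we')"
```

```text
t: 25.6
ee_pos: [0.4297, 0.1477, 0.0753]
eef_rot: [0.147, 0.69, -0.153, 0.692]
contact_force: [0.6, 0.5, 0.4]
opening: 0.999
t25.60 pos [0.4297 0.1477 0.0753] fix rx,ry [0.54 0.03] yawY 65.5 F [0.6 0.5 0.4] open_mm 86.9
go [-0.0003  0.0155 -0.0053]
[0.4297 0.1477 0.0753] [[0.0, 0.415, 0.91], [-0.009, 0.91, -0.415], [-1.0, -0.008, 0.004]] cam [0.36  0.18  0.238]
(346, 239) circ [0.4282 0.1633] 41.5 bore [array([0.4298, 0.1631])]
```

View pics/we.png

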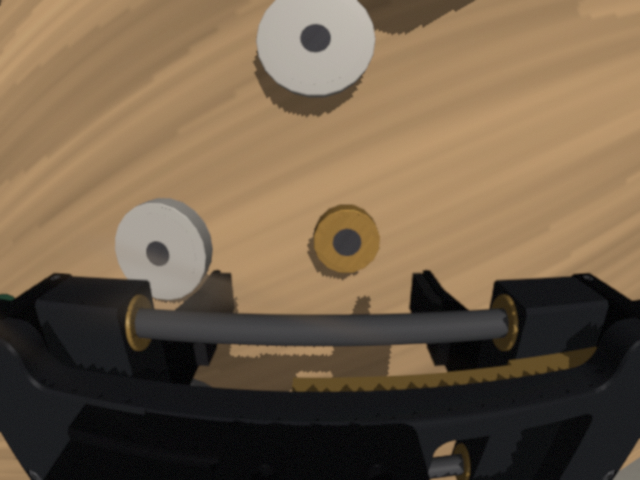

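Wheel_e is at (347,241), which is (0.4297, 0.1631). A white look-alike is near the left finger, so I'll narrow the jaws before descending.

```bash
python3 -m inch '[{"tx":0,"ty":0.0155,"tz":0,"rx":0.5,"ry":0,"rz":0,"jaw":0.065},{"tx":0,"ty":0,"tz":0,"rx":0,"ry":0,"rz":0,"jaw":0.065},{"tx":-0.001,"ty":0,"tz":-0.015,"rx":0,"ry":0,"rz":0,"jaw":0.065},{"tx":-0.001,"ty":0,"tz":-0.015,"rx":0,"ry":0,"rz":0,"jaw":0.065},{"tx":0,"ty":0,"tz":-0.005,"rx":0,"ry":0,"rz":0,"jaw":0.065},{"tx":0,"ty":0,"tz":0,"rx":0,"ry":0,"rz":0,"jaw":0.065}]'; python3 st.py .4297 .1631 .003
```

```text
t: 26.25
ee_pos: [0.4368, 0.1628, 0.0459]
eef_rot: [0.156, 0.686, -0.151, 0.695]
contact_force: [-0.8, -0.6, -0.7]
opening: 0.75
t26.25 pos [0.4368 0.1628 0.0459] fix rx,ry [-0.28  0.77] yawY 65.0 F [-0.8 -0.6 -0.7] open_mm 65.2
go [-0.0071  0.0003 -0.0429]
```

```bash
python3 -m inch '[{"tx":-0.007,"ty":0.0003,"tz":-0.002,"rx":-0.2,"ry":0.7,"rz":0,"jaw":0.065},{"tx":-0.001,"ty":0,"tz":-0.012,"rx":0,"ry":0,"rz":0,"jaw":0.065},{"tx":-0.001,"ty":0,"tz":-0.012,"rx":0,"ry":0,"rz":0,"jaw":0.065},{"tx":0,"ty":0,"tz":-0.002,"rx":0,"ry":0,"rz":0,"jaw":0.065}]'; python3 st.py .4297 .1631 .003
```

```text
t: 26.65
ee_pos: [0.4289, 0.1635, 0.018]
eef_rot: [0.155, 0.689, -0.152, 0.691]
contact_force: [-0.3, 0.1, -1.4]
opening: 0.74
t26.65 pos [0.4289 0.1635 0.018 ] fix rx,ry [-0.16  0.21] yawY 64.9 F [-0.3  0.1 -1.4] open_mm 64.4
go [ 0.0008 -0.0004 -0.015 ]
```

```bash
python3 -m inch '[{"tx":0,"ty":-0.0004,"tz":-0.009,"rx":-0.1,"ry":0.2,"rz":0,"jaw":0.065},{"tx":0,"ty":0,"tz":-0.005,"rx":0,"ry":0,"rz":0,"jaw":0.065},{"tx":0,"ty":0,"tz":-0.001,"rx":0,"ry":0,"rz":0,"jaw":0.065}]'; python3 st.py .4297 .1631 .003
```

```text
t: 26.95
ee_pos: [0.4284, 0.1628, 0.0009]
eef_rot: [0.153, 0.691, -0.154, 0.69]
contact_force: [0.3, 0.6, -0.3]
opening: 0.748
t26.95 pos [0.4284 0.1628 0.0009] fix rx,ry [-0.01 -0.07] yawY 64.9 F [ 0.3  0.6 -0.3] open_mm 65.1
go [0.0013 0.0003 0.0021]
```

```bash
python3 -m inch '[{"tx":0.0013,"ty":0.0003,"tz":0.001,"rx":0,"ry":0,"rz":0,"jaw":0.03},{"tx":0,"ty":0,"tz":0,"rx":0,"ry":0,"rz":0,"jaw":0.03},{"tx":0,"ty":0,"tz":0,"rx":0,"ry":0,"rz":0,"jaw":0.03},{"tx":0,"ty":0,"tz":0,"rx":0,"ry":0,"rz":0,"jaw":0.03},{"tx":0,"ty":0,"tz":0,"rx":0,"ry":0,"rz":0,"jaw":0.03}]' 30; python3 st.py .4297 .1631 .003
```

```text
t: 27.45
ee_pos: [0.4303, 0.1634, 0.0023]
eef_rot: [0.154, 0.69, -0.153, 0.69]
contact_force: [-0.3, 0.4, -2.4]
opening: 0.47
t27.45 pos [0.4303 0.1634 0.0023] fix rx,ry [-0.03 -0.03] yawY 64.9 F [-0.3  0.4 -2.4] open_mm 40.9
go [-0.0006 -0.0003  0.0007]
```

Gripped at 40.9 mm. Carrying it.

```bash
python3 -m inch '[{"tx":0,"ty":0,"tz":0.045,"rx":0,"ry":0,"rz":0,"jaw":0.03},{"tx":0,"ty":0,"tz":0.045,"rx":0,"ry":0,"rz":0,"jaw":0.03},{"tx":0.012,"ty":-0.02,"tz":0.035,"rx":0,"ry":0,"rz":0,"jaw":0.03},{"tx":0.02,"ty":-0.038,"tz":0.02,"rx":0,"ry":0,"rz":0,"jaw":0.03},{"tx":0.023,"ty":-0.042,"tz":0,"rx":0,"ry":0,"rz":0,"jaw":0.03},{"tx":0.02,"ty":-0.038,"tz":0,"rx":0,"ry":0,"rz":0,"jaw":0.03},{"tx":0.014,"ty":-0.025,"tz":0,"rx":0,"ry":0,"rz":0,"jaw":0.03},{"tx":0,"ty":0,"tz":0,"rx":0,"ry":0,"rz":0,"jaw":0.03}]'; python3 st.py .5416 -.0445 .115
```

```text
t: 28.25
ee_pos: [0.5181, -0.0069, 0.1533]
eef_rot: [0.15, 0.691, -0.152, 0.691]
contact_force: [-0.8, -0.6, -1.5]
opening: 0.478
t28.25 pos [ 0.5181 -0.0069  0.1533] fix rx,ry [ 0.17 -0.01] yawY 65.3 F [-0.8 -0.6 -1.5] open_mm 41.6
go [ 0.0235 -0.0376 -0.0383]
```

```bash
python3 -m inch '[{"tx":0.015,"ty":-0.025,"tz":-0.008,"rx":0.1,"ry":0,"rz":0,"jaw":0.03},{"tx":0.006,"ty":-0.012,"tz":-0.015,"rx":0,"ry":0,"rz":0,"jaw":0.03},{"tx":0,"ty":0,"tz":-0.008,"rx":0,"ry":0,"rz":0,"jaw":0.03},{"tx":0,"ty":0,"tz":0,"rx":0,"ry":0,"rz":0,"jaw":0.03},{"tx":0,"ty":0,"tz":0,"rx":0,"ry":0,"rz":0,"jaw":0.03}]'; python3 st.py .5416 -.0445 .0823;python3 w.py wp9
```

```text
t: 28.75
ee_pos: [0.5376, -0.0413, 0.1204]
eef_rot: [0.151, 0.692, -0.15, 0.69]
contact_force: [0.3, 0.3, -1.1]
opening: 0.47
t28.75 pos [ 0.5376 -0.0413  0.1204] fix rx,ry [-0.1 -0.2] yawY 65.4 F [ 0.3  0.3 -1.1] open_mm 40.9
go [ 0.004  -0.0032 -0.0381]
[ 0.5376 -0.0413  0.1204] [[-0.003, 0.417, 0.909], [0.002, 0.909, -0.417], [-1.0, 0.0, -0.004]] cam [ 0.468 -0.011  0.284]
```

View pics/wp9.png

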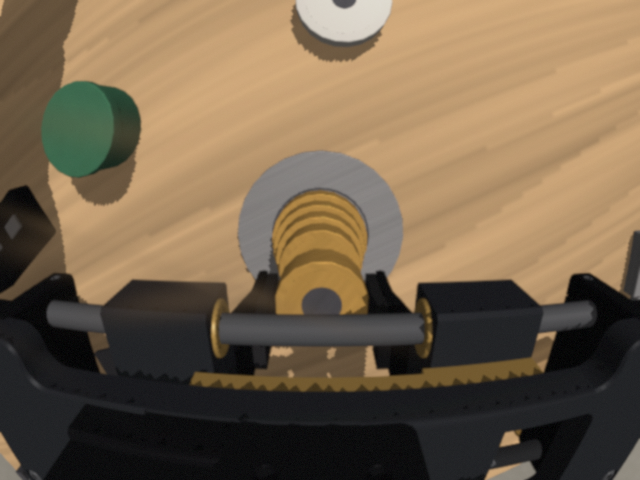

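The held bore is at about (322,304), the same offset. Lowering.

```bash
python3 -m inch '[{"tx":0.003,"ty":-0.005,"tz":-0.01,"rx":0,"ry":-0.2,"rz":0,"jaw":0.03},{"tx":0,"ty":0,"tz":-0.01,"rx":0,"ry":0,"rz":0,"jaw":0.03},{"tx":0,"ty":0,"tz":-0.002,"rx":0,"ry":0,"rz":0,"jaw":0.03},{"tx":0,"ty":0,"tz":0,"rx":0,"ry":0,"rz":0,"jaw":0.03}]'; python3 st.py .5416 -.0445 .0823
```

```text
t: 29.2
ee_pos: [0.5409, -0.0437, 0.0976]
eef_rot: [0.151, 0.691, -0.148, 0.692]
contact_force: [-0.1, 0.6, -1.1]
opening: 0.47
t29.20 pos [ 0.5409 -0.0437  0.0976] fix rx,ry [-0.19  0.11] yawY 65.6 F [-0.1  0.6 -1.1] open_mm 40.9
go [ 0.0007 -0.0008 -0.0153]
```

```bash
python3 -m inch '[{"tx":0.0005,"ty":-0.0008,"tz":-0.007,"rx":-0.2,"ry":0.1,"rz":0,"jaw":0.03},{"tx":0,"ty":0,"tz":-0.004,"rx":0,"ry":0,"rz":0,"jaw":0.03},{"tx":0,"ty":0,"tz":0,"rx":0,"ry":0,"rz":0,"jaw":0.03}]'; python3 st.py .5416 -.0445 .0823
```

```text
t: 29.5
ee_pos: [0.5415, -0.0444, 0.0858]
eef_rot: [0.149, 0.691, -0.149, 0.691]
contact_force: [-1.0, 0.3, -2.3]
opening: 0.474
t29.50 pos [ 0.5415 -0.0444  0.0858] fix rx,ry [0.02 0.01] yawY 65.6 F [-1.   0.3 -2.3] open_mm 41.2
go [ 0.0001 -0.0001 -0.0035]
```

```bash
python3 -m inch '[{"tx":0,"ty":0,"tz":-0.0025,"rx":0,"ry":0,"rz":0,"jaw":0.03},{"tx":0,"ty":0,"tz":-0.001,"rx":0,"ry":0,"rz":0,"jaw":0.03},{"tx":0,"ty":0,"tz":-0.001,"rx":0,"ry":0,"rz":0,"jaw":0.03}]'; python3 st.py .5416 -.0445 .0823
```

```text
t: 29.8
ee_pos: [0.5416, -0.0444, 0.0822]
eef_rot: [0.149, 0.691, -0.149, 0.691]
contact_force: [-4.8, 0.1, 10.6]
opening: 0.474
t29.80 pos [ 0.5416 -0.0444  0.0822] fix rx,ry [0. 0.] yawY 65.6 F [-4.8  0.1 10.6] open_mm 41.2
go [-0.     -0.0001  0.0001]
```

```bash
python3 -m inch '[{"tx":0,"ty":0,"tz":0,"rx":0,"ry":0,"rz":0,"jaw":0.087},{"tx":0,"ty":0,"tz":0,"rx":0,"ry":0,"rz":0,"jaw":0.087},{"tx":0,"ty":0,"tz":0,"rx":0,"ry":0,"rz":0,"jaw":0.087},{"tx":0,"ty":0,"tz":0.03,"rx":0,"ry":0,"rz":0,"jaw":0.087},{"tx":0,"ty":0,"tz":0.045,"rx":0,"ry":0,"rz":0,"jaw":0.087},{"tx":0,"ty":0,"tz":0.04,"rx":0,"ry":0,"rz":0,"jaw":0.087},{"tx":0,"ty":0.01,"tz":0.04,"rx":0,"ry":0,"rz":0,"jaw":0.087},{"tx":0,"ty":0,"tz":0,"rx":0,"ry":0,"rz":0,"jaw":0.087}]'; python3 st.py .584 -.254 .25; python3 w.py wp10; python3 pl.py wp10 .098 245 210
python3 - <<'E'
from h import *
print(manip.sense()['joint_positions'].round(2))
for n in('top','scene'):
    d=np.load(f'pics/{n}0_d.npy');m=manip.camera_model(n);P,u,v=pts3(m,d,d>0)
    print(n)
    b=(P[:,0]>.56)&(P[:,0]<.61)&(P[:,1]<-.2)&(P[:,1]>-.31)&(P[:,2]>.174)&(P[:,2]<.187)
    q=P[b]
    for it in range(3):
        c=q.mean(0);w,V=np.linalg.eigh(np.cov((q-c)[:,:2].T));dv=V[:,1];nn=V[:,0]
        k=abs((q-c)[:,:2]@nn)<.010; q=q[k]
    s=(q-c)[:,:2]@dv; o=(q-c)[:,:2]@nn; mid=c[:2]+dv*(s.min()+s.max())/2+nn*(o.min()+o.max())/2
    print(len(q),'mid',mid.round(4),'len',np.ptp(s),'wid',np.ptp(o),'dir',np.degrees(np.arctan2(dv[1],dv[0])),'z',np.percentile(q[:,2],[10,50,90]).round(4))
    # disc of weight
    b=(P[:,0]>.52)&(P[:,0]<.64)&(P[:,1]<-.19)&(P[:,1]>-.31)&(P[:,2]>.101)&(P[:,2]<.109);q=P[b]
    (x,y),r=cv2.minEnclosingCircle((q[:,:2]*1000).astype(np.float32));print('disc',x,y,2*r,np.median(q[:,2]))
E
```

```text
t: 30.6
ee_pos: [0.5409, -0.0345, 0.2427]
eef_rot: [0.15, 0.691, -0.15, 0.691]
contact_force: [1.0, 0.4, -0.3]
opening: 0.989
t30.60 pos [ 0.5409 -0.0345  0.2427] fix rx,ry [0.01 0.05] yawY 65.6 F [ 1.   0.4 -0.3] open_mm 86.0
go [ 0.0431 -0.2195  0.0073]
[ 0.5409 -0.0345  0.2427] [[0.001, 0.414, 0.91], [-0.0, 0.91, -0.414], [-1.0, 0.0, 0.001]] cam [ 0.471 -0.004  0.406]
plate (array([ 0.86498303, -0.1852708 ]), np.float64(1.612176902627962))
(312, 208) circ [ 0.5289 -0.0386] 57.5 bore [array([ 0.5407, -0.0454])]
[-0.32  0.08  0.36  1.71 -0.03  1.36  1.18]
top
183 mid [ 0.5872 -0.2551] len 0.08769776905925077 wid 0.013114815630868599 dir 83.99760789538297 z [0.1751 0.1786 0.1821]
disc 587.0791015625 -254.28541564941406 90.29949188232422 0.10462823015881476
scene
268 mid [ 0.5898 -0.2555] len 0.08933712027794638 wid 0.015314828409173434 dir 83.64327064303818 z [0.1758 0.1787 0.1809]
disc 589.7577514648438 -254.42298889160156 93.95413970947266 0.10521796818979194
```

View pics/wp10.png

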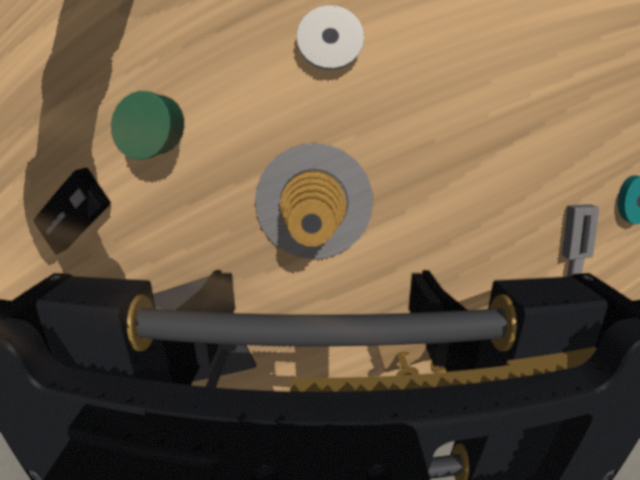

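Wheel_e's bore is at (0.5407, -0.0454), so the pack of five is done. The bail bar's middle is at about (0.588, -0.2555), with its top at z 0.179 and its direction at 84°, so the jaws need a yaw of -6°. I'll move over it while turning.

```bash
python3 -m inch '[{"tx":0.003,"ty":-0.015,"tz":0.01,"rx":0,"ry":0,"rz":-8,"jaw":0.06},{"tx":0.003,"ty":-0.02,"tz":0.005,"rx":0,"ry":0,"rz":-8,"jaw":0.06},{"tx":0.003,"ty":-0.02,"tz":0,"rx":0,"ry":0,"rz":-8,"jaw":0.06},{"tx":0.003,"ty":-0.02,"tz":0,"rx":0,"ry":0,"rz":-8,"jaw":0.06},{"tx":0.003,"ty":-0.02,"tz":0,"rx":0,"ry":0,"rz":-8,"jaw":0.06},{"tx":0.003,"ty":-0.02,"tz":0,"rx":0,"ry":0,"rz":-8,"jaw":0.06},{"tx":0.003,"ty":-0.02,"tz":0,"rx":0,"ry":0,"rz":-8,"jaw":0.06},{"tx":0,"ty":0,"tz":0,"rx":0,"ry":0,"rz":0,"jaw":0.06}]'; python3 st.py .588 -.2555 .25
```

```text
t: 31.45
ee_pos: [0.556, -0.1753, 0.2448]
eef_rot: [0.465, 0.536, -0.469, 0.526]
contact_force: [1.1, 0.2, 0.7]
opening: 0.686
t31.45 pos [ 0.556  -0.1753  0.2448] fix rx,ry [-0.31 -0.81] yawY 7.3 F [1.1 0.2 0.7] open_mm 59.7
go [ 0.032  -0.0802  0.0052]
```

```bash
python3 -m inch '[{"tx":0.008,"ty":-0.015,"tz":0.003,"rx":-0.3,"ry":-0.8,"rz":-6,"jaw":0.06},{"tx":0.008,"ty":-0.005,"tz":0.003,"rx":0,"ry":0,"rz":-6,"jaw":0.06},{"tx":0.01,"ty":0,"tz":0,"rx":0,"ry":0,"rz":-1,"jaw":0.06},{"tx":0,"ty":0,"tz":0,"rx":0,"ry":0,"rz":0,"jaw":0.06},{"tx":0,"ty":0,"tz":0,"rx":0,"ry":0,"rz":0,"jaw":0.06}]'; python3 st.py .588 -.2555 .25; python3 w.py wh
```

```text
t: 31.95
ee_pos: [0.5811, -0.1911, 0.2451]
eef_rot: [-0.521, -0.48, 0.523, -0.474]
contact_force: [-0.1, -0.1, -0.2]
opening: 0.69
t31.95 pos [ 0.5811 -0.1911  0.2451] fix rx,ry [-0.3  -0.45] yawY -5.1 F [-0.1 -0.1 -0.2] open_mm 60.0
go [ 0.0069 -0.0644  0.0049]
[ 0.5811 -0.1911  0.2451] [[-0.008, 0.996, -0.089], [0.005, -0.089, -0.996], [-1.0, -0.008, -0.004]] cam [ 0.589 -0.117  0.409]
```

View pics/wh.png

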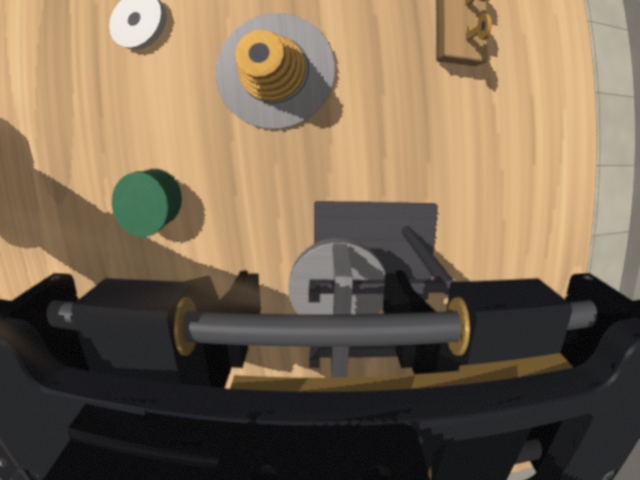

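The bar runs down the picture at x of about 341, rows 245–310, with one prong lip at (316,288). I'll measure it from the wrist depth and by casting rays.

```bash
cat > bar.py <<'E'
import sys
from h import *
name=sys.argv[1];zl,zh=float(sys.argv[2]),float(sys.argv[3])
im,z,m=wld(name);d=z['d'];f=240/np.tan(np.radians(m['fov_y']/2))
v,u=np.nonzero(d>0);x=u-m['cx'];y=v-m['cy'];r=np.hypot(x,y);th=r/f
D=np.c_[np.tan(th)*x/r,np.tan(th)*y/r,np.ones(len(r))]*d[v,u][:,None]
P=(D-m['t'])@m['R']
k=(P[:,2]>zl)&(P[:,2]<zh)&(v<310)&(u>290)&(u<392)&(v>200)
q=P[k];uu=u[k];vv=v[k]
print('heights',np.percentile(q[:,2],[5,50,95]).round(4),'px box',uu.min(),uu.max(),vv.min(),vv.max())
med=np.median(uu)
for row in range(vv.min(),vv.max()+1,6):
    w=uu[(vv==row)&(abs(uu-med)<16)]
    if len(w)>3: print(row,w.min(),w.max(),cast(m,w.mean(),row,float(sys.argv[4]),True)[:2].round(4))
E
python3 bar.py wh .172 .186 .179
```

```text
heights [0.1745 0.1798 0.1809] px box 308 352 272 309
272 337 347 [ 0.5924 -0.21  ]
278 334 352 [ 0.5928 -0.2144]
284 334 351 [ 0.5921 -0.2188]
290 334 351 [ 0.5918 -0.2232]
296 334 351 [ 0.5915 -0.2278]
302 334 351 [ 0.5912 -0.2323]
308 334 350 [ 0.5906 -0.237 ]
```

Wrist reading: bar top at z 0.1798, middle about (0.589, -0.2555). The other views gave (0.587–0.590, -0.255). Aligning.

```bash
python3 -m inch '[{"tx":0.003,"ty":-0.025,"tz":0.003,"rx":-0.3,"ry":-0.4,"rz":0,"jaw":0.06},{"tx":0.003,"ty":-0.025,"tz":0,"rx":0,"ry":0,"rz":0,"jaw":0.06},{"tx":0.001,"ty":-0.008,"tz":0,"rx":0,"ry":0,"rz":0,"jaw":0.06},{"tx":0,"ty":0,"tz":0,"rx":0,"ry":0,"rz":0,"jaw":0.06},{"tx":0,"ty":0,"tz":0,"rx":0,"ry":0,"rz":0,"jaw":0.06}]'; python3 st.py .589 -.2555 .2; python3 w.py wh2; python3 bar.py wh2 .172 .186 .179
```

```text
t: 32.5
ee_pos: [0.5879, -0.2448, 0.2472]
eef_rot: [0.519, 0.482, -0.518, 0.479]
contact_force: [0.4, 1.0, 0.3]
opening: 0.69
t32.50 pos [ 0.5879 -0.2448  0.2472] fix rx,ry [-0.26 -0.14] yawY -4.4 F [0.4 1.  0.3] open_mm 60.0
go [ 0.0011 -0.0107 -0.0472]
[ 0.5879 -0.2448  0.2472] [[-0.002, 0.997, -0.077], [0.004, -0.077, -0.997], [-1.0, -0.003, -0.004]] cam [ 0.594 -0.17   0.411]
heights [0.1785 0.1799 0.181 ] px box 291 336 201 309
201 317 336 [ 0.593  -0.2154]
207 317 336 [ 0.5928 -0.2193]
213 317 334 [ 0.5918 -0.2232]
219 317 334 [ 0.5915 -0.2271]
225 317 334 [ 0.5912 -0.2311]
231 316 334 [ 0.5906 -0.2351]
237 316 334 [ 0.5903 -0.2391]
243 316 333 [ 0.5897 -0.2432]
249 316 333 [ 0.5894 -0.2473]
255 316 333 [ 0.5891 -0.2515]
261 316 333 [ 0.5888 -0.2557]
267 316 332 [ 0.5881 -0.2599]
273 315 332 [ 0.5875 -0.2642]
279 315 332 [ 0.5871 -0.2686]
285 315 332 [ 0.5868 -0.273 ]
291 315 332 [ 0.5865 -0.2775]
297 315 331 [ 0.5858 -0.2821]
303 315 331 [ 0.5854 -0.2867]
309 315 331 [ 0.5851 -0.2914]
```

View pics/wh2.png

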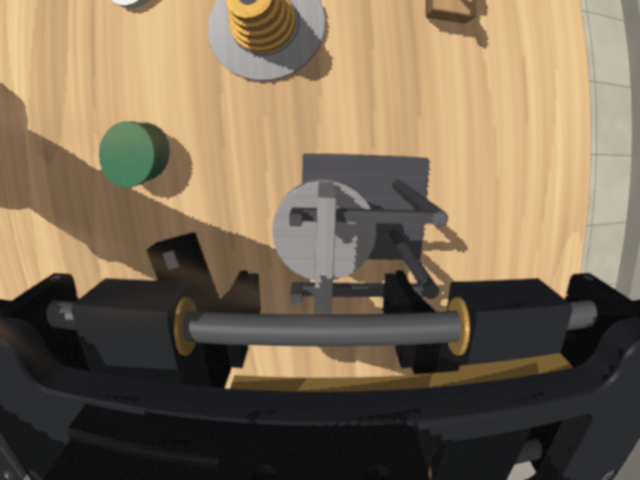

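The bar passes through (0.5888, -0.2555) with a yaw of about -6°, and the prongs lie at rows 215 and 290. I'll correct and descend to above the bar.

```bash
python3 -m inch '[{"tx":0.001,"ty":-0.0105,"tz":0,"rx":-0.2,"ry":-0.1,"rz":-1.5,"jaw":0.06},{"tx":0,"ty":0,"tz":0,"rx":0,"ry":0,"rz":0,"jaw":0.06},{"tx":0,"ty":0,"tz":-0.015,"rx":0,"ry":0,"rz":0,"jaw":0.06},{"tx":0,"ty":0,"tz":-0.015,"rx":0,"ry":0,"rz":0,"jaw":0.06},{"tx":0,"ty":0,"tz":-0.005,"rx":0,"ry":0,"rz":0,"jaw":0.06},{"tx":0,"ty":0,"tz":0,"rx":0,"ry":0,"rz":0,"jaw":0.06}]'; python3 st.py .5888 -.2555 .155
```

```text
t: 33.15
ee_pos: [0.5891, -0.2519, 0.2081]
eef_rot: [0.525, 0.476, -0.524, 0.473]
contact_force: [-0.5, 0.4, -0.1]
opening: 0.692
t33.15 pos [ 0.5891 -0.2519  0.2081] fix rx,ry [-0.19 -0.09] yawY -5.7 F [-0.5  0.4 -0.1] open_mm 60.2
go [-0.0003 -0.0036 -0.0531]
```

```bash
python3 -m inch '[{"tx":0,"ty":-0.004,"tz":-0.01,"rx":-0.2,"ry":-0.1,"rz":0,"jaw":0.06},{"tx":0,"ty":-0.001,"tz":-0.015,"rx":0,"ry":0,"rz":0,"jaw":0.06},{"tx":0,"ty":0,"tz":-0.01,"rx":0,"ry":0,"rz":0,"jaw":0.06},{"tx":0,"ty":0,"tz":-0.002,"rx":0,"ry":0,"rz":0,"jaw":0.06}]'; python3 st.py .5888 -.2555 .155; python3 w.py wh3
```

```text
t: 33.55
ee_pos: [0.5889, -0.2572, 0.1676]
eef_rot: [-0.524, -0.474, 0.525, -0.474]
contact_force: [-0.4, 0.7, -0.0]
opening: 0.688
t33.55 pos [ 0.5889 -0.2572  0.1676] fix rx,ry [ 0.02 -0.01] yawY -5.7 F [-0.4  0.7 -0. ] open_mm 59.8
go [-0.0001  0.0017 -0.0126]
[ 0.5889 -0.2572  0.1676] [[-0.0, 0.995, -0.1], [-0.0, -0.1, -0.995], [-1.0, -0.0, 0.0]] cam [ 0.596 -0.182  0.331]
```

View pics/wh3.png

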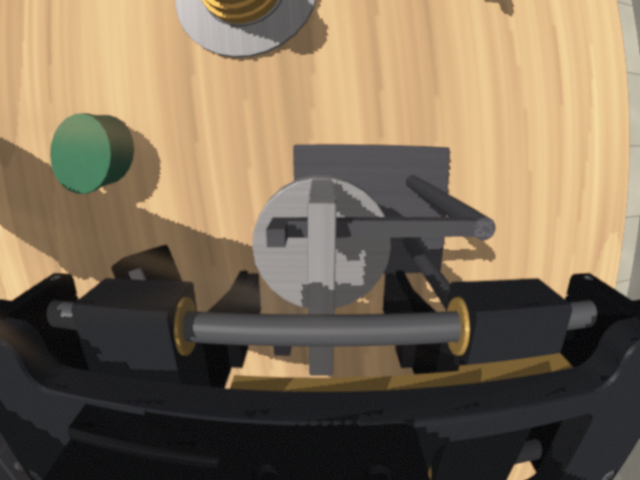

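The bar, at x of about 321, lies midway between the fingers, with its ends at rows ~203 and ~375. I'll work out its middle, then lower.

```bash
python3 -c "
from h import *
im,z,m=wld('wh3')
for r in (203,375): print(cast(m,321,r,.179,True))
print(cast(m,278,236,.179,True),cast(m,283,352,.179,True))"
python3 -m inch '[{"tx":0,"ty":0.0015,"tz":-0.008,"rx":0,"ry":0,"rz":0,"jaw":0.06},{"tx":0,"ty":0,"tz":-0.005,"rx":0,"ry":0,"rz":0,"jaw":0.06},{"tx":0,"ty":0,"tz":-0.001,"rx":0,"ry":0,"rz":0,"jaw":0.06}]'; python3 st.py .5888 -.2555 .155
```

```text
[ 0.59285609 -0.21308548  0.179     ]
[ 0.58403551 -0.30050742  0.179     ]
[ 0.57311008 -0.22550779  0.179     ] [ 0.56697029 -0.28448058  0.179     ]
t: 33.9
ee_pos: [0.5894, -0.2558, 0.1533]
eef_rot: [0.524, 0.474, -0.524, 0.475]
contact_force: [0.4, 0.2, 0.1]
opening: 0.688
t33.90 pos [ 0.5894 -0.2558  0.1533] fix rx,ry [0.05 0.07] yawY -5.7 F [0.4 0.2 0.1] open_mm 59.9
go [-0.0006  0.0003  0.0017]
```

```bash
python3 -m inch '[{"tx":-0.0006,"ty":-0.0008,"tz":0.001,"rx":0,"ry":0,"rz":0,"jaw":0.005},{"tx":0,"ty":0,"tz":0,"rx":0,"ry":0,"rz":0,"jaw":0.005},{"tx":0,"ty":0,"tz":0,"rx":0,"ry":0,"rz":0,"jaw":0.005},{"tx":0,"ty":0,"tz":0,"rx":0,"ry":0,"rz":0,"jaw":0.005},{"tx":0,"ty":0,"tz":0,"rx":0,"ry":0,"rz":0,"jaw":0.005},{"tx":0,"ty":0,"tz":0,"rx":0,"ry":0,"rz":0,"jaw":0.005},{"tx":0,"ty":0,"tz":0,"rx":0,"ry":0,"rz":0,"jaw":0.005}]' 45; python3 st.py .5888 -.2565 .154
```

```text
t: 34.6
ee_pos: [0.5893, -0.2569, 0.1556]
eef_rot: [0.525, 0.473, -0.524, 0.475]
contact_force: [-4.8, 0.4, 2.3]
opening: 0.137
t34.60 pos [ 0.5893 -0.2569  0.1556] fix rx,ry [0.08 0.16] yawY -5.7 F [-4.8  0.4  2.3] open_mm 11.9
go [-0.0005  0.0004 -0.0016]
```

Gripped at 11.9 mm. I'll lift by about 30 mm: the bar must clear the 14 mm lips, but the disc has to stay under the prongs.

```bash
python3 -m inch '[{"tx":0,"ty":0,"tz":0.008,"rx":0,"ry":0.1,"rz":0,"jaw":0.005},{"tx":0,"ty":0,"tz":0.01,"rx":0,"ry":0,"rz":0,"jaw":0.005},{"tx":0,"ty":0,"tz":0.01,"rx":0,"ry":0,"rz":0,"jaw":0.005},{"tx":0,"ty":0,"tz":0,"rx":0,"ry":0,"rz":0,"jaw":0.005}]'; python3 st.py .5893 -.2569 .186
```

```text
t: 35.0
ee_pos: [0.5874, -0.2559, 0.183]
eef_rot: [-0.523, -0.476, 0.525, -0.473]
contact_force: [0.7, -1.1, -5.0]
opening: 0.134
t35.00 pos [ 0.5874 -0.2559  0.183 ] fix rx,ry [-0.02 -0.26] yawY -5.7 F [ 0.7 -1.1 -5. ] open_mm 11.7
go [ 0.0019 -0.001   0.003 ]
```

```bash
python3 -m inch '[{"tx":0,"ty":-0.0007,"tz":0.003,"rx":0,"ry":-0.2,"rz":0,"jaw":0.005},{"tx":0,"ty":0,"tz":0,"rx":0,"ry":0,"rz":0,"jaw":0.005}]'; python3 st.py .5893 -.2569 .186; python3 w.py wl; python3 - <<'E'
from workcell import manip;import cv2,numpy as np
im,d=manip.get_image('scene');cv2.imwrite('pics/sl.png',im[:,:,::-1][150:350,80:300].repeat(3,0).repeat(3,1))
E
```

```text
t: 35.2
ee_pos: [0.5874, -0.2566, 0.1863]
eef_rot: [-0.524, -0.475, 0.524, -0.474]
contact_force: [-0.8, 0.6, -4.8]
opening: 0.13
t35.20 pos [ 0.5874 -0.2566  0.1863] fix rx,ry [-0.02 -0.05] yawY -5.7 F [-0.8  0.6 -4.8] open_mm 11.3
go [ 0.0019 -0.0003 -0.0003]
[ 0.5874 -0.2566  0.1863] [[-0.001, 0.995, -0.1], [0.0, -0.1, -0.995], [-1.0, -0.001, -0.0]] cam [ 0.595 -0.182  0.349]
```

View pics/wl.png

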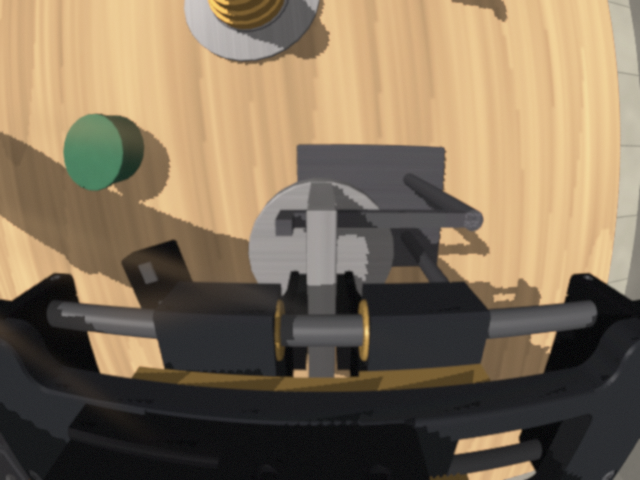

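View pics/sl.png

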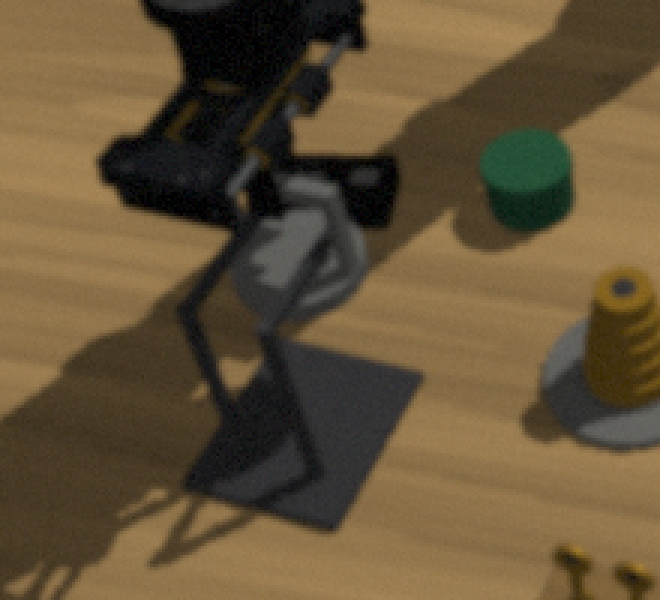

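The weight hangs free: about 5 N, with the bar above the lips and the disc below the prongs. Drawing it out along the stand's -x.

```bash
python3 -m inch '[{"tx":-0.01,"ty":0.001,"tz":0,"rx":0,"ry":0,"rz":0,"jaw":0.005},{"tx":-0.015,"ty":0.0016,"tz":0,"rx":0,"ry":0,"rz":0,"jaw":0.005},{"tx":-0.015,"ty":0.0016,"tz":0,"rx":0,"ry":0,"rz":0,"jaw":0.005},{"tx":0,"ty":0,"tz":0,"rx":0,"ry":0,"rz":0,"jaw":0.005}]'; python3 st.py .488 -.246 .186
```

```text
t: 35.7
ee_pos: [0.5427, -0.2515, 0.1836]
eef_rot: [-0.523, -0.476, 0.526, -0.472]
contact_force: [-0.8, 0.4, -4.5]
opening: 0.132
t35.70 pos [ 0.5427 -0.2515  0.1836] fix rx,ry [-0.11 -0.38] yawY -5.7 F [-0.8  0.4 -4.5] open_mm 11.5
go [-0.0547  0.0055  0.0024]
```

```bash
python3 -m inch '[{"tx":-0.015,"ty":0.0015,"tz":0.001,"rx":-0.1,"ry":-0.3,"rz":0,"jaw":0.005},{"tx":-0.02,"ty":0.002,"tz":0.001,"rx":0,"ry":0,"rz":0,"jaw":0.005},{"tx":-0.015,"ty":0.0015,"tz":0.001,"rx":0,"ry":0,"rz":0,"jaw":0.005},{"tx":-0.005,"ty":0,"tz":0,"rx":0,"ry":0,"rz":0,"jaw":0.005},{"tx":0,"ty":0,"tz":0,"rx":0,"ry":0,"rz":0,"jaw":0.005}]'; python3 st.py .488 -.246 .186
```

```text
t: 36.2
ee_pos: [0.4859, -0.2459, 0.1862]
eef_rot: [0.525, 0.475, -0.524, 0.474]
contact_force: [1.1, 0.8, -5.7]
opening: 0.129
t36.20 pos [ 0.4859 -0.2459  0.1862] fix rx,ry [-0.05  0.03] yawY -5.7 F [ 1.1  0.8 -5.7] open_mm 11.3
go [ 0.0021 -0.0001 -0.0002]
```

Clear of the stand (drawn out 102 mm). Moving over the pack.

```bash
python3 -m inch '[{"tx":0,"ty":0.015,"tz":0.008,"rx":0,"ry":0,"rz":0,"jaw":0.005},{"tx":0.004,"ty":0.025,"tz":0.003,"rx":0,"ry":0,"rz":0,"jaw":0.005},{"tx":0.008,"ty":0.03,"tz":0,"rx":0,"ry":0,"rz":0,"jaw":0.005},{"tx":0.009,"ty":0.03,"tz":0,"rx":0,"ry":0,"rz":0,"jaw":0.005},{"tx":0.009,"ty":0.03,"tz":0,"rx":0,"ry":0,"rz":0,"jaw":0.005},{"tx":0.007,"ty":0.025,"tz":0,"rx":0,"ry":0,"rz":0,"jaw":0.005},{"tx":0.004,"ty":0.013,"tz":0,"rx":0,"ry":0,"rz":0,"jaw":0.005},{"tx":0,"ty":0,"tz":0,"rx":0,"ry":0,"rz":0,"jaw":0.005}]'; python3 st.py .541 -.0455 .186
```

```text
t: 37.0
ee_pos: [0.5337, -0.0725, 0.1983]
eef_rot: [0.527, 0.471, -0.523, 0.476]
contact_force: [-0.3, 0.2, -5.7]
opening: 0.134
t37.00 pos [ 0.5337 -0.0725  0.1983] fix rx,ry [0.1  0.44] yawY -5.9 F [-0.3  0.2 -5.7] open_mm 11.7
go [ 0.0073  0.027  -0.0123]
```

```bash
python3 -m inch '[{"tx":0.004,"ty":0.015,"tz":0,"rx":0.1,"ry":0.4,"rz":0,"jaw":0.005},{"tx":0.002,"ty":0.009,"tz":-0.002,"rx":0,"ry":0,"rz":0,"jaw":0.005},{"tx":0,"ty":0,"tz":-0.002,"rx":0,"ry":0,"rz":0,"jaw":0.005},{"tx":0,"ty":0,"tz":0,"rx":0,"ry":0,"rz":0,"jaw":0.005},{"tx":0,"ty":0,"tz":0,"rx":0,"ry":0,"rz":0,"jaw":0.005}]'; python3 st.py .541 -.0455 .186; python3 w.py ws
```

```text
t: 37.5
ee_pos: [0.5399, -0.0518, 0.1935]
eef_rot: [-0.525, -0.472, 0.527, -0.473]
contact_force: [0.2, -0.1, -5.1]
opening: 0.131
t37.50 pos [ 0.5399 -0.0518  0.1935] fix rx,ry [ 0.17 -0.06] yawY -6.2 F [ 0.2 -0.1 -5.1] open_mm 11.4
go [ 0.0011  0.0063 -0.0075]
[ 0.5399 -0.0518  0.1935] [[-0.001, 0.994, -0.108], [-0.003, -0.108, -0.994], [-1.0, -0.001, 0.003]] cam [0.548 0.024 0.356]
```

View pics/ws.png

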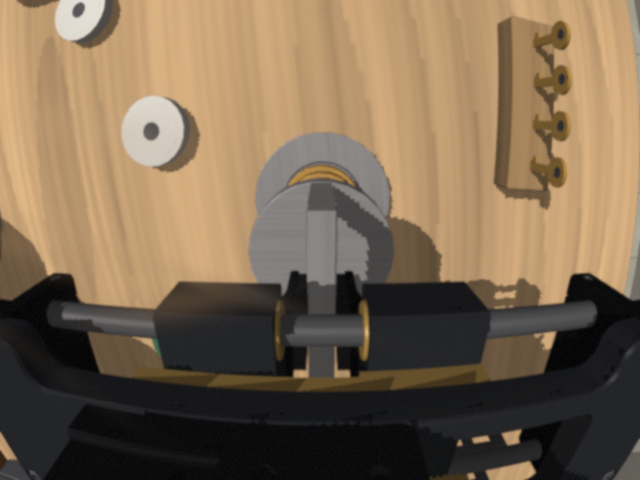

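The weight's disc covers about (250–393, 180–300). The pack's edge shows beyond it at (320,175), and the plate behind that. From the depth I'll find the disc centre, its tilt, and the plate centre.

```bash
cat > dsc.py <<'E'
import sys
from h import *
name=sys.argv[1];z0=float(sys.argv[2])
im,z,m=wld(name);d=z['d'];f=240/np.tan(np.radians(m['fov_y']/2))
v,u=np.nonzero(d>0);x=u-m['cx'];y=v-m['cy'];r=np.maximum(np.hypot(x,y),1e-6);th=r/f
P=(np.c_[np.tan(th)*x/r,np.tan(th)*y/r,np.ones(len(r))]*d[v,u][:,None]-m['t'])@m['R']
def fit(zc,tol,R,lab):
    k=(abs(P[:,2]-zc)<tol)&(v<320)&(np.hypot(P[:,0]-z['ee'][0],P[:,1]-z['ee'][1])<.1)
    M=np.zeros(d.shape,np.uint8);M[v[k],u[k]]=1;M=cv2.morphologyEx(M,cv2.MORPH_OPEN,np.ones((3,3)))
    q=max(cv2.findContours(M,0,1)[0],key=cv2.contourArea)[:,0].astype(float)
    W=np.array([cast(m,a,b,np.median(P[k,2]),True)[:2] for a,b in q])
    c=np.array([z['ee'][0],z['ee'][1]])
    A=P[k];co=np.linalg.lstsq(np.c_[A[:,:2],np.ones(len(A))],A[:,2],rcond=None)[0]
    (cx,cy),rr=cv2.minEnclosingCircle((W*1000).astype(np.float32)); c=np.array([cx,cy])/1000
    for it in range(20):
        s=abs(np.hypot(*(W-c).T)-R)<max(.002,.01/(it+1))
        if s.sum()<10: break
        c,D=circfit(W[s])
    print(lab,'centre',c.round(4),'D',round(D,4),'n',s.sum(),'z',np.median(P[k,2]).round(4),'slope deg',np.degrees(co[:2]).round(2),'c-TCP',(c-z['ee'][:2]).round(4))
fit(z0,.006,.045,'disc')
if len(sys.argv)>3: fit(.008,.004,.065,'plate')
E
python3 dsc.py ws .143 p
```

```text
disc centre [ 0.5394 -0.0507] D 0.0882 n 282 z 0.1438 slope deg [-0.25 -0.47] c-TCP [-0.0005  0.0011]
plate centre [ 0.5411 -0.045 ] D 0.128 n 223 z 0.009 slope deg [ 0.03 -0.12] c-TCP [0.0012 0.0068]
```

The weight is level, and its centre sits at TCP + (-0.5, +1.1) mm. The target TCP is (0.5415, -0.0466), with touch expected near z 0.164.

```bash
python3 -m inch '[{"tx":0.0016,"ty":0.0052,"tz":-0.005,"rx":0.2,"ry":0,"rz":0,"jaw":0.005},{"tx":0,"ty":0,"tz":-0.006,"rx":0,"ry":0,"rz":0,"jaw":0.005},{"tx":0,"ty":0,"tz":-0.002,"rx":0,"ry":0,"rz":0,"jaw":0.005},{"tx":0,"ty":0,"tz":0,"rx":0,"ry":0,"rz":0,"jaw":0.005}]'; python3 st.py .5415 -.0466 .164
```

```text
t: 37.95
ee_pos: [0.5411, -0.0478, 0.1794]
eef_rot: [-0.527, -0.472, 0.527, -0.471]
contact_force: [0.5, -0.3, -5.4]
opening: 0.131
t37.95 pos [ 0.5411 -0.0478  0.1794] fix rx,ry [-0.03 -0.06] yawY -6.4 F [ 0.5 -0.3 -5.4] open_mm 11.4
go [ 0.0004  0.0012 -0.0154]
```

```bash
python3 -m inch '[{"tx":0.0004,"ty":0.0012,"tz":-0.006,"rx":0,"ry":0,"rz":0,"jaw":0.005},{"tx":0,"ty":0,"tz":-0.003,"rx":0,"ry":0,"rz":0,"jaw":0.005},{"tx":0,"ty":0,"tz":0,"rx":0,"ry":0,"rz":0,"jaw":0.005}]'; python3 st.py .5415 -.0466 .164; python3 w.py ws2; python3 dsc.py ws2 .120 p
```

```text
t: 38.25
ee_pos: [0.5415, -0.0466, 0.1695]
eef_rot: [-0.527, -0.472, 0.527, -0.471]
contact_force: [-0.7, 0.5, -4.6]
opening: 0.132
t38.25 pos [ 0.5415 -0.0466  0.1695] fix rx,ry [-0.03 -0.07] yawY -6.4 F [-0.7  0.5 -4.6] open_mm 11.5
go [ 0.      0.     -0.0055]
[ 0.5415 -0.0466  0.1695] [[-0.001, 0.994, -0.111], [0.0, -0.111, -0.994], [-1.0, -0.001, -0.0]] cam [0.55  0.028 0.333]
disc centre [ 0.5409 -0.0454] D 0.0881 n 277 z 0.1198 slope deg [-0.24 -0.23] c-TCP [-0.0006  0.0012]
plate centre [ 0.541 -0.045] D 0.1282 n 238 z 0.009 slope deg [ 0.06 -0.07] c-TCP [-0.0004  0.0017]
```

The disc is at (0.5409, -0.0454), over the pack's centre. I'll go down gently to contact.

```bash
python3 -m inch '[{"tx":0,"ty":0,"tz":-0.003,"rx":0,"ry":0,"rz":0,"jaw":0.005},{"tx":0,"ty":0,"tz":-0.0015,"rx":0,"ry":0,"rz":0,"jaw":0.005}]'; python3 st.py .5415 -.0466 .164
```

```text
t: 38.5
ee_pos: [0.5418, -0.0466, 0.1652]
eef_rot: [0.527, 0.472, -0.527, 0.471]
contact_force: [-0.7, -0.7, -5.9]
opening: 0.134
t38.50 pos [ 0.5418 -0.0466  0.1652] fix rx,ry [-0.03 -0.02] yawY -6.4 F [-0.7 -0.7 -5.9] open_mm 11.7
go [-0.0003 -0.     -0.0012]
```

```bash
python3 -m inch '[{"tx":-0.0003,"ty":0,"tz":-0.001,"rx":0,"ry":0,"rz":0,"jaw":0.005},{"tx":0,"ty":0,"tz":-0.0007,"rx":0,"ry":0,"rz":0,"jaw":0.005}]'; python3 st.py .5415 -.0466 .164
```

```text
t: 38.7
ee_pos: [0.5421, -0.0466, 0.1646]
eef_rot: [0.528, 0.471, -0.526, 0.472]
contact_force: [-1.3, -0.8, 1.5]
opening: 0.132
t38.70 pos [ 0.5421 -0.0466  0.1646] fix rx,ry [-0.05  0.07] yawY -6.4 F [-1.3 -0.8  1.5] open_mm 11.5
go [-0.0006  0.     -0.0006]
```

The load has come off, so contact is made. Releasing.

```bash
python3 -m inch '[{"tx":0,"ty":0,"tz":0,"rx":0,"ry":0,"rz":0,"jaw":0.016},{"tx":0,"ty":0,"tz":0,"rx":0,"ry":0,"rz":0,"jaw":0.03},{"tx":0,"ty":0,"tz":0,"rx":0,"ry":0,"rz":0,"jaw":0.05},{"tx":0,"ty":0,"tz":0,"rx":0,"ry":0,"rz":0,"jaw":0.05},{"tx":0,"ty":0,"tz":0,"rx":0,"ry":0,"rz":0,"jaw":0.05}]'; python3 st.py .5415 -.0466 .164; python3 w.py wf
```

```text
t: 39.2
ee_pos: [0.5447, -0.0468, 0.1676]
eef_rot: [0.529, 0.47, -0.525, 0.473]
contact_force: [-1.1, 0.5, 0.5]
opening: 0.46
t39.20 pos [ 0.5447 -0.0468  0.1676] fix rx,ry [-0.08  0.46] yawY -6.4 F [-1.1  0.5  0.5] open_mm 40.0
go [-0.0032  0.0002 -0.0036]
[ 0.5447 -0.0468  0.1676] [[0.008, 0.994, -0.111], [0.001, -0.111, -0.994], [-1.0, 0.008, -0.002]] cam [0.551 0.028 0.331]
```

View pics/wf.png

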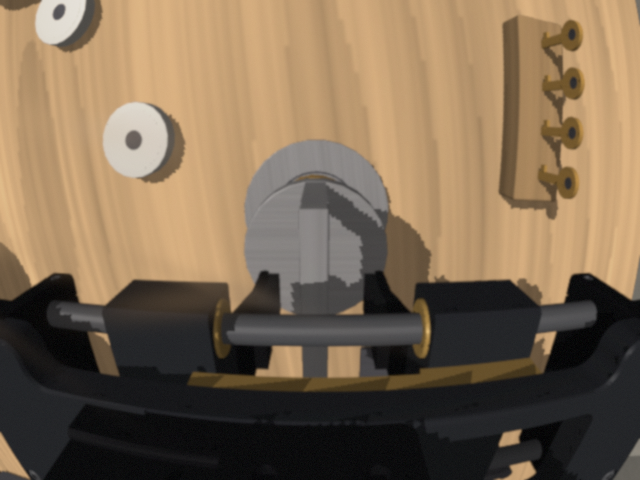

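The weight stands on the pack with the fingers clear of the bar at (315,250). Lifting away.

```bash
python3 -m inch '[{"tx":-0.002,"ty":0,"tz":0.01,"rx":0,"ry":0.4,"rz":0,"jaw":0.06},{"tx":0,"ty":0,"tz":0.02,"rx":0,"ry":0,"rz":0,"jaw":0.06},{"tx":0,"ty":0,"tz":0.03,"rx":0,"ry":0,"rz":0,"jaw":0.06},{"tx":0,"ty":0,"tz":0.03,"rx":0,"ry":0,"rz":0,"jaw":0.06},{"tx":0,"ty":0.01,"tz":0.03,"rx":0,"ry":0,"rz":0,"jaw":0.06},{"tx":0,"ty":0.04,"tz":0.01,"rx":0,"ry":0,"rz":0,"jaw":0.06},{"tx":0,"ty":0.04,"tz":0,"rx":0,"ry":0,"rz":0,"jaw":0.06},{"tx":0,"ty":0.01,"tz":0,"rx":0,"ry":0,"rz":0,"jaw":0.06}]'
python3 -m inch '[{"tx":-0.03,"ty":0.04,"tz":0,"rx":0,"ry":0,"rz":0,"jaw":0.06},{"tx":-0.03,"ty":0.04,"tz":0,"rx":0,"ry":0,"rz":0,"jaw":0.06},{"tx":-0.02,"ty":0.04,"tz":0,"rx":0,"ry":0,"rz":0,"jaw":0.06},{"tx":0,"ty":0.03,"tz":0,"rx":0,"ry":0,"rz":0,"jaw":0.06},{"tx":0,"ty":0.01,"tz":0,"rx":0,"ry":0,"rz":0,"jaw":0.06},{"tx":0,"ty":0,"tz":0,"rx":0,"ry":0,"rz":0,"jaw":0.06}]'
python3 - <<'E'
from h import *
for n in('scene','top'):
    im,d=manip.get_image(n);cv2.imwrite(f'pics/{n}f.png',im[:,:,::-1]);np.save(f'pics/{n}f_d.npy',d)
    m=manip.camera_model(n);P,u,v=pts3(m,d,d>0)
    for nm,zl,zh in(('disc',.109,.119),('bar',.178,.196)):
        k=(P[:,2]>zl)&(P[:,2]<zh)&(np.hypot(P[:,0]-.541,P[:,1]+.0455)<.09);q=P[k]
        if len(q)<5: continue
        (x,y),r=cv2.minEnclosingCircle((q[:,:2]*1000).astype(np.float32));co=np.linalg.lstsq(np.c_[q[:,:2],np.ones(len(q))],q[:,2],rcond=None)[0]
        print(n,nm,len(q),round(x,1),round(y,1),round(2*r,1),'z',np.median(q[:,2]).round(4),'slope',np.degrees(co[:2]).round(2))
E
```

```text
t: 40.05
ee_pos: [0.5409, 0.0526, 0.3087]
eef_rot: [0.53, 0.469, -0.528, 0.469]
contact_force: [0.0, 0.8, 0.2]
opening: 0.688
t: 40.65
ee_pos: [0.4601, 0.2115, 0.3121]
eef_rot: [0.531, 0.467, -0.528, 0.47]
contact_force: [-0.2, -0.5, -0.3]
opening: 0.689
scene disc 1090 542.8 -45.6 93.9 z 0.1145 slope [-0.62 -0.03]
scene bar 356 544.3 -46.0 90.5 z 0.1872 slope [-21.89   2.5 ]
top disc 716 540.2 -44.3 90.0 z 0.1137 slope [-0.17  0.15]
top bar 212 540.0 -44.2 87.3 z 0.1872 slope [ 5.91 -1.07]
```

View pics/scenef.png

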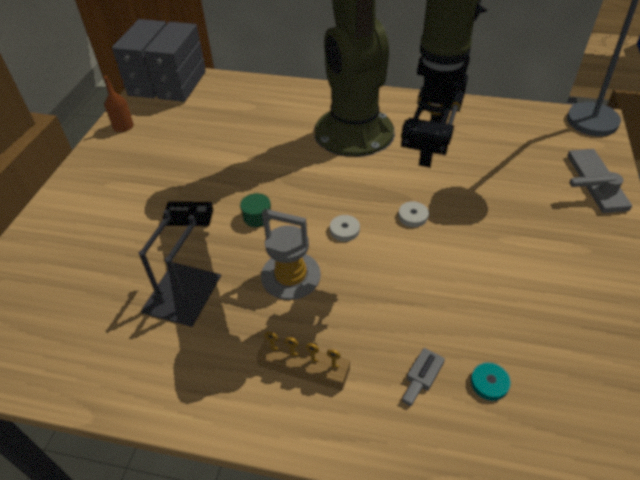

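View pics/topf.png

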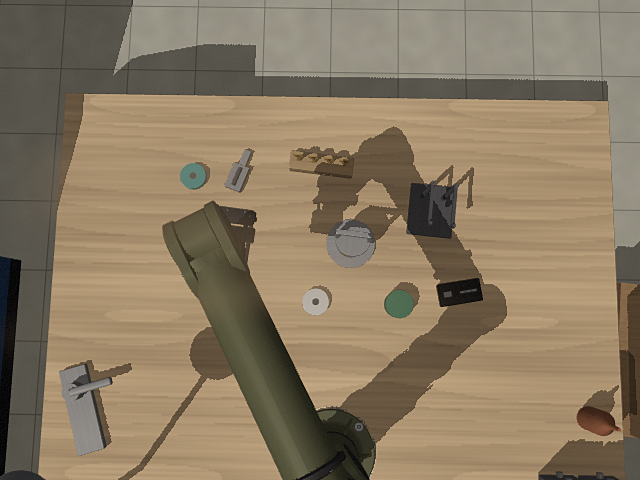

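Both views show the weight upright on the pack. Its disc is at (0.5402, -0.0443), against a plate centre of (0.5398, -0.0439) in the same camera. The key stand, lock module, spring latch and tin are where they were. Handing in.

```bash
python3 -c "
from workcell import manip
print(manip.job_done())"
```

```text
the job is handed in; nothing more can be done
None
```

The job is handed in. All five brass wheels are layered on the plate from largest (a) to smallest (e), and the weight stands upright and centred on top. I lifted it about 30 mm to clear the hook's lips, then drew it straight out before carrying it over. The whole job took about 41 s of the 210 s allowed.

**Wheels:** in the wrist camera after each placing, every wheel's bore was within about 1 mm of the plate centre, (0.541, -0.0455).

**Weight:** the last top view put its disc at (0.5402, -0.0443), against (0.5398, -0.0439) for the plate in the same camera. Its top face was at z 0.1137, where 0.114 was expected, and tilted less than 0.3°.

**Disagreement:** the scene camera put the weight about 2 to 3 mm further in +x and showed 0.6° of tilt. It read the loose wheels 4 to 5 mm too far the same way at the start, because it sees their rims.

**Bystanders:** the key stand, lock module, spring latch and tin look unmoved in the last two pictures. I compared them only by eye.

**Other checks:** no wheel was seen to be knocked aside. The forces I read after each move stayed under about 15 N.

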